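Lay the standing cheese logs in the ripening box, one per cradle

TASK

Two white cheese logs stand on end on the draining grid: lay them down in the ripening box, one lying flat in each of the two empty cradles. Set them down gently, without dropping a log or letting it topple over, and leave the other cheeses where they are.

Things in the scene. Friction and masses are not known exactly. Their poses are not given: they have to be found in the camera images.
- grid: White slatted draining grid fixed on the table, 260 (its x) x 300 (its y) mm; origin at the centre of its underside; slat tops 10 mm above it. Slats run along its y, 9 mm wide with 11.5 mm gaps, so that a log laid along y does not roll. The loose logs stand on it, one on each half, about 95 mm either side of the centre in y, the ash-coated round near its +x edge.
- box: Clear ripening box, fixed, open on top: 262 (its x) x 296 (its y) x 70 mm high, walls 3 mm, outer rim 9 mm wide; origin: centre of its underside. A white insert forms 3 (x) by 2 (y) cradles: V troughs along y, 141 mm long, flanks at 25 degrees, 84 mm apart in x, flat ridges 35 mm wide and 16.5 mm high between them, a 27 mm high web between the two columns. Four cradles are full, two empty.
- log_a: Loose firm white cheese log, a cylinder 44 mm in diameter and 120 mm long, about 0.19 kg, standing on end on the grid at the start; origin at its middle (60 mm from either end, on its axis); its z axis is the cylinder's axis. Both ends are alike.
- log_b: The second loose cheese log, like log_a, standing on end on the other half of the grid.
- well0 (a point): Cradle 0 of the box, -y half in the box's y, -x in its x: the point where the middle of a log lying in the cradle comes to rest, on the log's axis, 29.3 mm above the table. Its y axis runs along the cradle, z is up.
- well1 (a point): Cradle 1 of the box, -y half in the box's y, middle in its x: the point where the middle of a log lying in the cradle comes to rest, on the log's axis, 29.3 mm above the table. Its y axis runs along the cradle, z is up.
- well2 (a point): Cradle 2 of the box, -y half in the box's y, +x in its x: the point where the middle of a log lying in the cradle comes to rest, on the log's axis, 29.3 mm above the table. Its y axis runs along the cradle, z is up.
- well3 (a point): Cradle 3 of the box, +y half in the box's y, -x in its x: the point where the middle of a log lying in the cradle comes to rest, on the log's axis, 29.3 mm above the table. Its y axis runs along the cradle, z is up.
- well4 (a point): Cradle 4 of the box, +y half in the box's y, middle in its x: the point where the middle of a log lying in the cradle comes to rest, on the log's axis, 29.3 mm above the table. Its y axis runs along the cradle, z is up.
- well5 (a point): Cradle 5 of the box, +y half in the box's y, +x in its x: the point where the middle of a log lying in the cradle comes to rest, on the log's axis, 29.3 mm above the table. Its y axis runs along the cradle, z is up.
- packed0: A cream-coloured cheese log already lying in a cradle of the box, same size as the loose ones (44 x 120 mm); origin at its middle, its y axis is the cylinder's axis. To be left alone.
- packed1: A cream-coloured cheese log already lying in a cradle of the box, same size as the loose ones (44 x 120 mm); origin at its middle, its y axis is the cylinder's axis. To be left alone.
- packed2: A cream-coloured cheese log already lying in a cradle of the box, same size as the loose ones (44 x 120 mm); origin at its middle, its y axis is the cylinder's axis. To be left alone.
- packed3: A cream-coloured cheese log already lying in a cradle of the box, same size as the loose ones (44 x 120 mm); origin at its middle, its y axis is the cylinder's axis. To be left alone.
- ash_round: Small flat round cheese with a dark grey ash coat, 58 mm in diameter and 30 mm high, standing on the grid near the middle of its +x edge; origin at the centre of its underside. To be left alone.

How it is judged:
By the outcome, as a careful person would: the job done as asked, in the order asked, and still so for the second after the job is handed in, with the robot touching nothing.
It also fails if it takes over 72 s, if anything falls off the work surface, if the arm or the gripper's body presses on something with over 40 N, if the wrist force passes 120 N, or if a joint passes its speed limit or range.

ROBOT

A 6-joint arm with a two-finger parallel gripper is mounted at the origin on the work surface. World frame = base frame: x ahead of the robot, y to its left, z up, the work surface at z = 0. Lengths are in mm, angles in rad, forces in N, time in s.
With the tool pointing down it reaches from about 250 to 800 mm from the base axis. Payload 8.5 kg.
Tool frame: the origin (TCP) lies on the centre line of the jaws, within the pads' length; the fingertips stand 17 mm ahead of it and the grasp point (between the pads) lies 2 mm behind it; z points along the fingers, y is the direction in which the jaws open and shut (so a half turn about z gives the same grasp; the last joint's range is limited). The gripper opens to 85 mm and grips with 20 to 120 N. Pads are 22 mm wide; open, the fingers measure 114 mm over their backs; the gripper's body (76 mm by 85 mm) begins 54 mm behind the grasp point. The pads swing forward as they close: fully open they stand 13 mm farther back than shut.
Start: joints at [-1.345, 0.238, -0.013, 1.319, 0, 1.571], TCP at [117.529, -511.632, 248.276] pointing down, gripper open.
Joint ranges: [-2.66, 2.66], [-1.03, 1.9], [-1.14, 1.46], [-1.82, 2.27], [-1.45, 1.34], [-3.14, 3.14]. Speed limits (rad/s): [2.22, 2.22, 2.79, 3.14, 3.14, 3.14].

INTERFACE

Orientations are given as a unit quaternion [w, x, y, z].
In Python, from workcell import sense, get_image, hand_in gives the robot as it stands. The module is installed in compiled form; this text tells all that it offers.
- The arm moves only by the tool servo_tool, never from a script. Its argument "moves" is one flat list of numbers, 7 for each row, row after row: the shift along the tool's x, y, z each as a share of 0.4 m, from -1 to 1, then the turn, a rotation vector about the tool's x, y, z each as a share of 90 degrees, from -1 to 1, then the closure, from -1 (fully open) to 1 (shut), so that 0 is half open. A call has 1 to 20 rows; each row is the pose to reach, as a shift and turn from the pose commanded when the call began, along the tool's axes at that moment; what a row does not reach only later rows make up. A row lasts 1/12 s, in which the tool goes at most 41.7 mm and 7.16 degrees, less where a joint would pass 70% of its speed; a pose out of reach is approached as far as the arm can. A call with a number of a shift or a turn outside -1 to 1 is refused whole. A call with a gripper value outside its range is refused whole. The fingers move at their own pace and stop on an object; the grip force is fixed at half the most. Time passes only in rows, so rows that repeat a pose let the fingers close. It gives the time, the measured TCP pose, the force and the opening at its end, in the units of the state.
- sense(): the state, without advancing time (a new reading comes with each control period).
- get_image(name): name is "scene" or "side" or "wrist"; returns a dict with "color" (480x640x3 uint8, blue, green, red), "camera_matrix" (3x3 intrinsics, pixels), "rvec" (rotation vector, rad) and "tvec" (3), from world to camera coordinates, as OpenCV has them; the wrist camera has in their place "hand_eye" (4x4, takes a point from camera to tool coordinates, whose origin is the TCP and whose axes are the flange's). Camera axes: x right, y down, z forward; pixel columns grow to the right and rows downward; lengths in mm; the calibration is good to about 2 mm. A picture is of the moment at which its call begins: read the wrist's pose just before it. There is no depth.
- hand_in(): hands the job in, once; it reports no verdict.
The state is a dict: "clock": time; "joints": joint angles; "qd": joint speeds; "effort": joint torques, N m; "position": TCP position; "tool_rot": TCP orientation; "contact_force": force on the tool from outside, world axes, zero at the start; "wrist_torque": the same for the moment, N m; "opening": finger opening in mm.
Only numpy, scipy, OpenCV 4.12 (cv2) and the standard library are available. Lean on these libraries where they do the work, as an engineer would, in place of code of your own. Each camera call takes 0.05 s, during which the arm holds its last target.

## Working session

There is one attempt and no reset: what is moved stays moved. The work goes in short steps, Python scripts to look and compute and a tool call to move; the robot and the scene stay as the last step left them, time stands still between calls to the robot, and variables do not carry over. Pictures are saved under pics/ and viewed, and the job is handed in when it is done.

Besides the shell and the picture viewer there is one more tool, called after "Call:" as name(argument=value, ...) on one line, values as JSON. servo_tool: Moves the arm, as the interface text tells. Shift numbers are shares of 0.4 m and turn numbers shares of 90 degrees, none past 1 either way. Its arguments: {"type":"object","properties":{"moves":{"type":"array"}},"required":["moves"]}

```bash
mkdir -p pics; ls; python3 - <<'E'
from workcell import sense,get_image
import cv2,numpy as np
s=sense();print(s)
for n in("scene","side","wrist"):
    im=get_image(n);cv2.imwrite(f"pics/{n}0.png",im["color"])
    print(n,{k:np.round(np.array(v),3).tolist() for k,v in im.items() if k!="color"})
E
```

```text
pics
{'clock': 0.0, 'joints': array([-1.34499473e+00,  2.38789641e-01, -1.42405717e-02,  1.31916539e+00,
        5.04538288e-06,  1.57081336e+00]), 'qd': array([ 0.00084382,  0.00017482, -0.00037266, -0.00090897,  0.00044444,
        0.00162121]), 'effort': array([ 1.35743219e-03, -5.38775575e+01,  3.46433151e+01,  1.84457836e-02,
       -3.16127557e-05, -8.75300600e-06]), 'position': array([ 117.45977824, -511.31260233,  247.67826484]), 'tool_rot': array([-6.95469083e-04,  9.93634188e-01,  1.12652610e-01, -7.63214836e-05]), 'contact_force': array([ 0.24912007, -0.78049611, -0.23687995]), 'wrist_torque': array([ 0.00537259,  0.01280607, -0.05823072]), 'opening': 85.906520920862}
scene {'camera_matrix': [[573.996, 0.0, 316.681], [0.0, 573.996, 248.516], [0.0, 0.0, 1.0]], 'rvec': [0.76, 2.661, -0.993], 'tvec': [447.065, -139.076, 1364.128]}
side {'camera_matrix': [[524.921, 0.0, 315.206], [0.0, 524.921, 235.08], [0.0, 0.0, 1.0]], 'rvec': [2.426, -0.051, 0.03], 'tvec': [-529.862, 55.288, 1048.718]}
wrist {'camera_matrix': [[380.4, 0.0, 321.435], [0.0, 380.4, 232.691], [0.0, 0.0, 1.0]], 'hand_eye': [[0.001, -0.965, -0.262, 66.679], [1.0, 0.001, 0.0, -0.352], [-0.0, -0.262, 0.965, -125.998], [0.0, 0.0, 0.0, 1.0]]}
```

View pics/scene0.png

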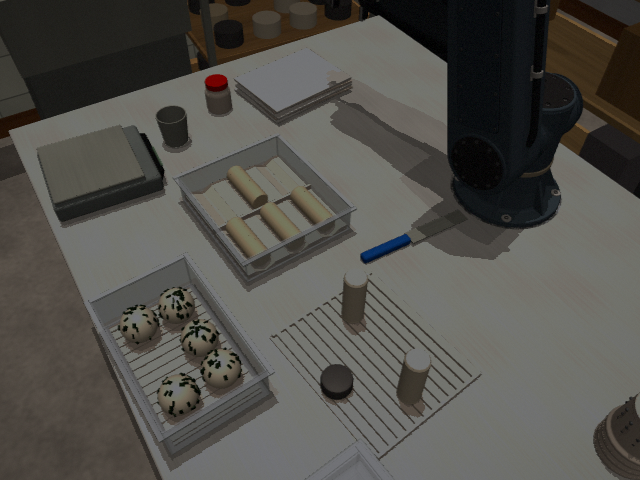

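View pics/side0.png

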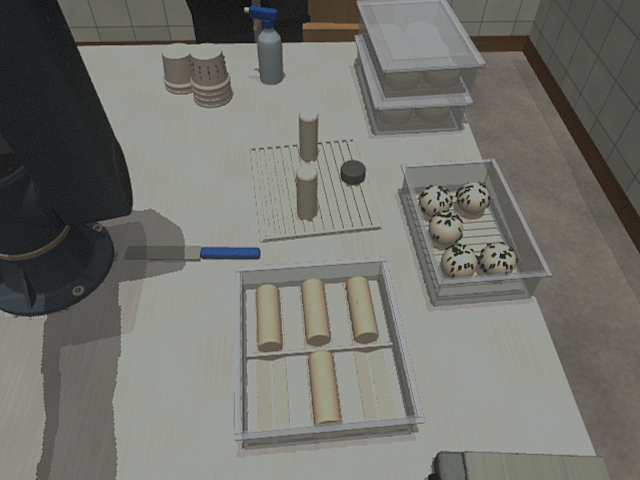

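View pics/wrist0.png

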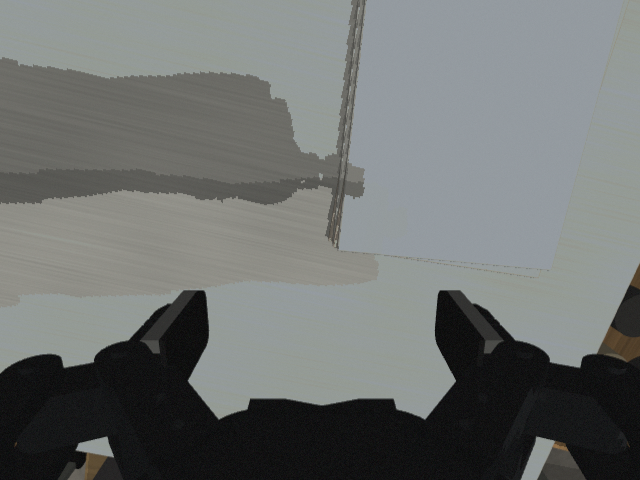

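The side view shows the two empty cradles at the box's near end, outer left (about 270,390) and outer right (about 375,380). The standing logs are at (307,190) and (308,135), and the ash round is at (353,172). Next I'll measure these.

```bash
python3 - <<'E'
import cv2
a=cv2.imread("pics/scene0.png");b=cv2.imread("pics/side0.png")
cv2.imwrite("pics/c1.png",cv2.resize(a[255:455,265:485],None,fx=3.6,fy=3,interpolation=cv2.INTER_CUBIC)[:600,:800])
cv2.imwrite("pics/c2.png",cv2.resize(b[250:450,225:435],None,fx=3,fy=3,interpolation=cv2.INTER_CUBIC))
cv2.imwrite("pics/c3.png",cv2.resize(b[100:250,240:390],None,fx=4,fy=4,interpolation=cv2.INTER_CUBIC))
cv2.imwrite("pics/c4.png",cv2.resize(a[130:280,170:360],None,fx=4,fy=4,interpolation=cv2.INTER_CUBIC))
E
```

```text
(no output)
```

View pics/c2.png

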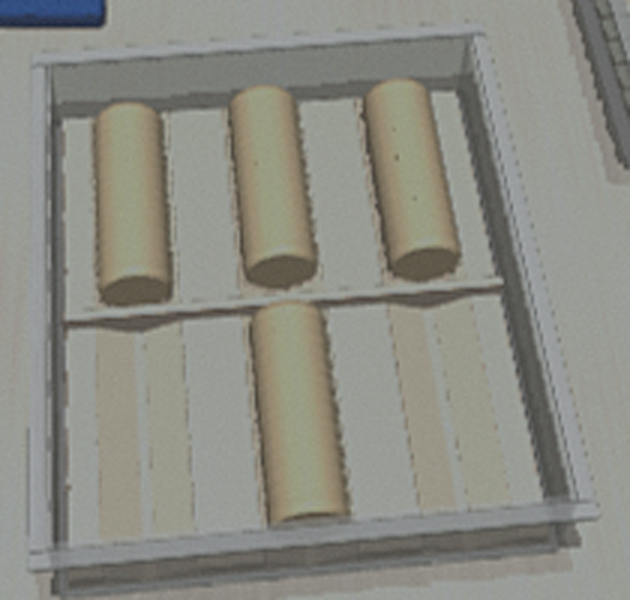

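View pics/c3.png

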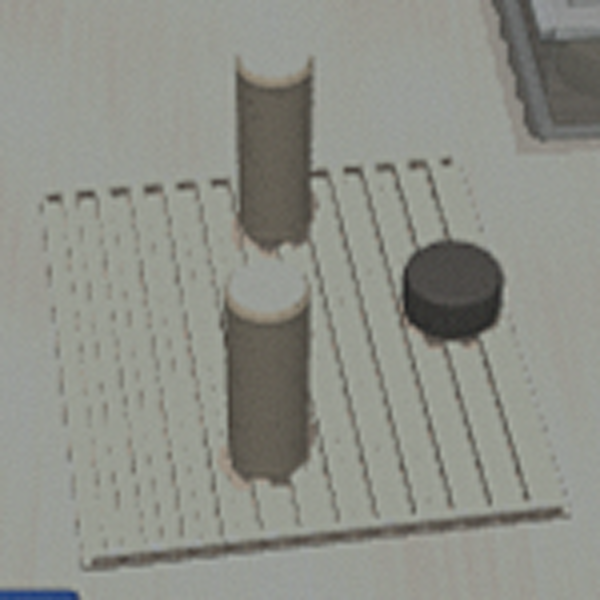

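View pics/c4.png

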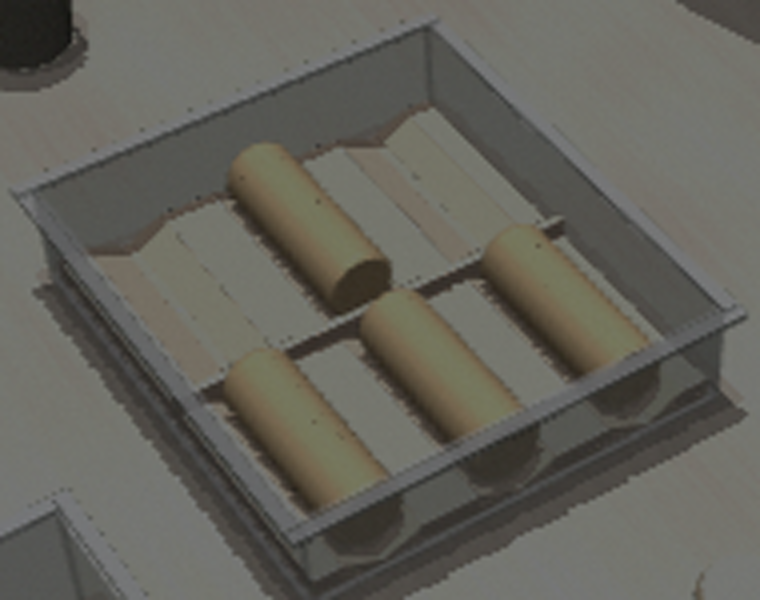

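View pics/c1.png

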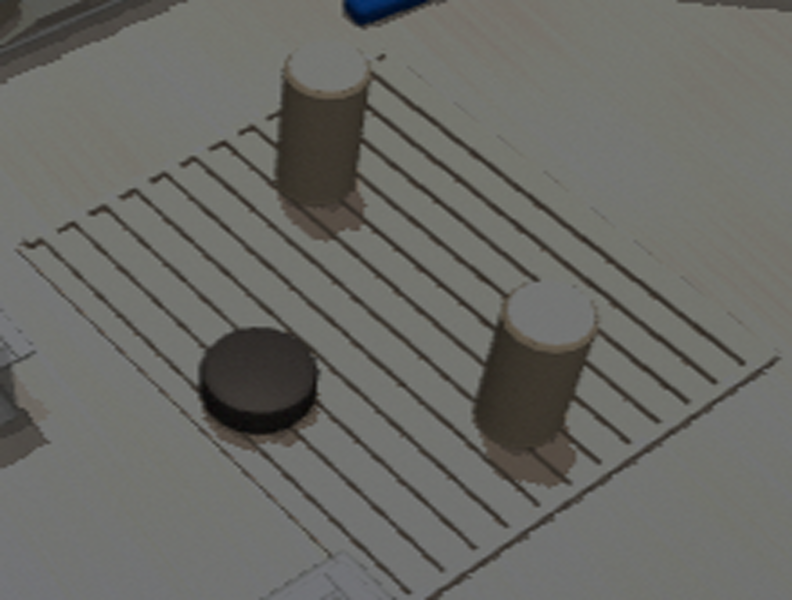

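```bash
cat > h.py <<'E'
import cv2,numpy as np
from workcell import sense,get_image
def cast(im,px,z):
    K=im["camera_matrix"];R=cv2.Rodrigues(np.array(im["rvec"],float))[0];t=np.array(im["tvec"],float).ravel()
    c=-R.T@t;d=R.T@np.linalg.inv(K)@np.array([px[0],px[1],1.])
    return c+d*(z-c[2])/d[2]
def tri(i1,p1,i2,p2):
    def P(i):
        return np.array(i["camera_matrix"])@np.hstack([cv2.Rodrigues(np.array(i["rvec"],float))[0],np.array(i["tvec"],float).reshape(3,1)])
    X=cv2.triangulatePoints(P(i1),P(i2),np.array(p1,float),np.array(p2,float)).ravel();return X[:3]/X[3]
def proj(i,X):
    return cv2.projectPoints(np.array(X,float).reshape(-1,3),np.array(i["rvec"],float),np.array(i["tvec"],float),np.array(i["camera_matrix"]),None)[0].reshape(-1,2)
E
python3 - <<'E'
from h import *
np.set_printoptions(precision=1,suppress=True)
S=get_image("scene");D=get_image("side")
caps=[((356.1,278),(307,171.7)),((417.5,360),(308.75,114))]
for a,b in caps: print("cap",cast(S,a,130),cast(D,b,130),tri(S,a,D,b))
c2=lambda p:(225+p[0]/3,250+p[1]/3)
c4=lambda p:(170+p[0]/4,130+p[1]/4)
sd=[cast(D,c2(p),70) for p in [(33,55),(485,33),(598,515),(30,560)]]
print("side rim",*sd,[np.linalg.norm(sd[i]-sd[i-1]) for i in range(4)],np.mean(sd,0))
sc=[cast(S,c4(p),70) for p in [(293,540),(12,193),(437,20),(747,315)]]
print("scene rim",*sc,[np.linalg.norm(sc[i]-sc[i-1]) for i in range(4)],np.mean(sc,0))
# grid side: corners top z=10
c3=lambda p:(240+p[0]/4,100+p[1]/4)
g=[cast(D,c3(p),10) for p in [(42,195),(450,160),(568,512),(85,562)]]
print("grid",*g,[np.linalg.norm(g[i]-g[i-1]) for i in range(4)],np.mean(g,0))
c1=lambda p:(265+p[0]/3.6,255+p[1]/3)
print("ash side",cast(D,c3((453,272)),40),"scene",cast(S,c1((259,367)),40))
# log bottom
print("bottoms scene",cast(S,c1((318,192)),10),cast(S,c1((519,432)),10))
E
```

```text
cap [516.9 112.9 130. ] [517.9 107.1 130. ] [516.7 111.  127.2]
cap [528.  300.6 130. ] [528.3 296.1 130. ] [527.7 299.7 127.8]
side rim [381.8 -82.2  70. ] [658.6 -75.8  70. ] [ 673.8 -377.1   70. ] [ 396.8 -387.5   70. ] [np.float64(305.6726055971814), np.float64(276.86451624932215), np.float64(301.6843834845749), np.float64(277.1895856546158)] [ 527.7 -230.7   70. ]
scene rim [655.6 -65.6  70. ] [ 673.7 -370.2   70. ] [ 395.8 -381.2   70. ] [379.5 -77.1  70. ] [np.float64(276.2742250017348), np.float64(305.16851969241736), np.float64(278.0941965266256), np.float64(304.5627587643044)] [ 526.2 -223.5   70. ]
grid [388.4 326.6  10. ] [638.1 351.3  10. ] [673.6  59.   10. ] [420.9  34.   10. ] [np.float64(294.42839720218035), np.float64(250.9362911243802), np.float64(294.44594425026537), np.float64(253.92829848992744)] [530.3 192.7  10. ]
ash side [625.5 215.2  40. ] scene [624.2 219.6  40. ]
bottoms scene [518.8 119.   10. ] [530.6 307.7  10. ]
```

```bash
cat >> h.py <<'E'
from scipy.spatial.transform import Rotation as Ro
def Rq(q): return Ro.from_quat([q[1],q[2],q[3],q[0]])
def mat(x,z):
    x=np.array(x,float);z=np.array(z,float);z/=np.linalg.norm(z);x-=z*(x@z);x/=np.linalg.norm(x)
    return Ro.from_matrix(np.column_stack([x,np.cross(z,x),z]))
def rel(p,R,s=None):
    s=s or sense();R0=Rq(s["tool_rot"]);d=R0.inv().apply(np.array(p,float)-s["position"])/400
    r=(R0.inv()*R).as_rotvec()/(np.pi/2)
    print("shift",np.round(d,4),"turn",np.round(r,4),"rows>=",np.linalg.norm(d)*400/41.7,np.linalg.norm(r)*90/7.16)
def st():
    s=sense();print("t",round(s["clock"],2),"p",np.round(s["position"],1),"R",np.round(Rq(s["tool_rot"]).as_matrix().ravel(),3),"j",np.round(s["joints"],3),"F",np.round(s["contact_force"],1),"M",np.round(s["wrist_torque"],2),"o",round(s["opening"],1))
E
python3 - <<'E'
from h import *
rel((527,-260,330),mat((0.047,-0.999,0),(0,0,-1)))
E
```

```text
shift [ 1.1385 -0.3837 -0.2048] turn [-4.0000e-04  4.0000e-04  1.1138e+00] rows>= 11.690631955541 14.000428734283483
```

Call:
servo_tool(moves=[1.0,-0.33,-0.2,0,0,0.95,-1,1.0,-0.33,-0.2,0,0,0.95,-1,1.0,-0.33,-0.2,0,0,0.95,-1,1.0,-0.33,-0.2,0,0,0.95,-1,1.0,-0.33,-0.2,0,0,0.95,-1,1.0,-0.33,-0.2,0,0,0.95,-1,1.0,-0.33,-0.2,0,0,0.95,-1,1.0,-0.33,-0.2,0,0,0.95,-1,1.0,-0.33,-0.2,0,0,0.95,-1,1.0,-0.33,-0.2,0,0,0.95,-1,1.0,-0.33,-0.2,0,0,0.95,-1,1.0,-0.33,-0.2,0,0,0.95,-1,1.0,-0.33,-0.2,0,0,0.95,-1])

```text
clock: 1.33
position: [347.1, -399.3, 324.7]
tool_rot: [-0.057, 0.894, -0.444, 0.021]
contact_force: [0.3, -0.0, -0.3]
opening: 85.4
```

```bash
python3 - <<'E'
from h import *
st()
im=get_image("wrist");cv2.imwrite("pics/w1.png",im["color"])
E
```

```text
t 1.33 p [ 347.1 -399.3  324.7] R [ 0.605 -0.791  0.088 -0.796 -0.6    0.084 -0.014 -0.121 -0.993] j [-0.921  0.242  0.179  1.522  0.121  3.141] F [ 0.3 -0.  -0.3] M [-0.08  0.08  0.01] o 85.4
```

View pics/w1.png

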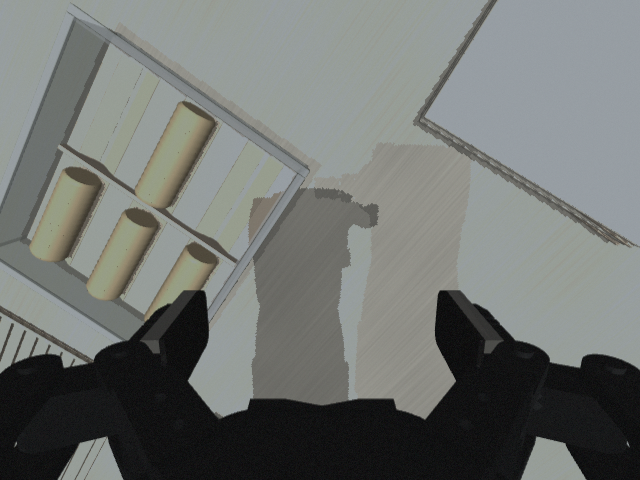

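```bash
python3 - <<'E'
from h import *
rel((550,-205,330),mat((np.cos(.62),np.sin(.62),0),(0,0,-1)))
E
```

```text
shift [-0.0815 -0.6999  0.0728] turn [-0.0678 -0.052  -0.9826] rows>= 6.794932268937566 12.397858104607595
```

Call:
servo_tool(moves=[-0.08,-0.7,0.07,-0.07,-0.05,-0.98,-1,-0.08,-0.7,0.07,-0.07,-0.05,-0.98,-1,-0.08,-0.7,0.07,-0.07,-0.05,-0.98,-1,-0.08,-0.7,0.07,-0.07,-0.05,-0.98,-1,-0.08,-0.7,0.07,-0.07,-0.05,-0.98,-1,-0.08,-0.7,0.07,-0.07,-0.05,-0.98,-1,-0.08,-0.7,0.07,-0.07,-0.05,-0.98,-1,-0.08,-0.7,0.07,-0.07,-0.05,-0.98,-1,-0.08,-0.7,0.07,-0.07,-0.05,-0.98,-1,-0.08,-0.7,0.07,-0.07,-0.05,-0.98,-1,-0.08,-0.7,0.07,-0.07,-0.05,-0.98,-1,-0.08,-0.7,0.07,-0.07,-0.05,-0.98,-1,-0.08,-0.7,0.07,-0.07,-0.05,-0.98,-1,-0.08,-0.7,0.07,-0.07,-0.05,-0.98,-1,-0.08,-0.7,0.07,-0.07,-0.05,-0.98,-1,-0.08,-0.7,0.07,-0.07,-0.05,-0.98,-1])

```text
clock: 2.72
position: [551.4, -202.8, 330.9]
tool_rot: [0.002, 0.952, 0.305, 0.0]
contact_force: [0.1, 0.2, 1.2]
opening: 85.6
```

```bash
python3 - <<'E'
from h import *
import pickle
st();s=sense()
im=get_image("wrist");cv2.imwrite("pics/w2.png",im["color"]);pickle.dump((s,im),open("w2.pkl","wb"))
E
```

```text
t 2.72 p [ 551.4 -202.8  330.9] R [ 0.814  0.58   0.002  0.58  -0.814 -0.004 -0.001  0.004 -1.   ] j [-0.351  0.338  0.337  1.566 -0.003  2.172] F [0.1 0.2 1.2] M [ 0.   -0.    0.05] o 85.6
```

View pics/w2.png

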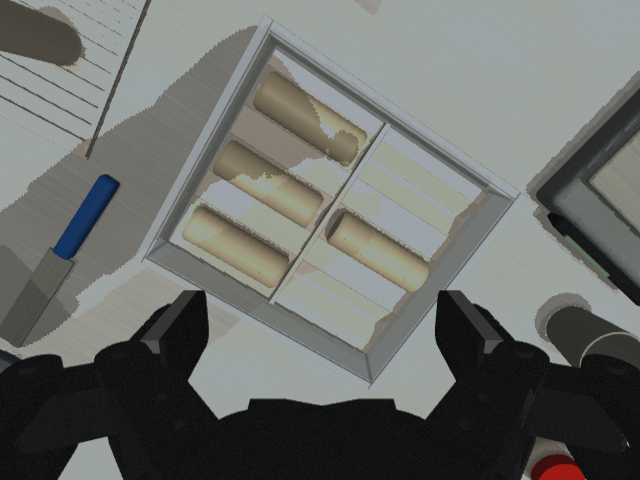

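The wrist view shows the whole box. Its rim corners are at about (266,17), (521,195), (371,386) and (142,260), and the empty cradles are at (410,180) and (335,315).

```bash
cat >> h.py <<'E'
def wcast(s,im,px,z):
    H=np.array(im["hand_eye"]);R=Rq(s["tool_rot"]).as_matrix()
    c=R@H[:3,3]+s["position"];d=R@H[:3,:3]@np.linalg.inv(im["camera_matrix"])@np.array([px[0],px[1],1.])
    return c+d*(z-c[2])/d[2]
def wproj(s,im,X):
    H=np.array(im["hand_eye"]);R=Rq(s["tool_rot"]).as_matrix()
    X=np.array(X,float).reshape(-1,3);T=(X-s["position"])@R;C=(T-H[:3,3])@H[:3,:3];q=C@np.array(im["camera_matrix"]).T
    return q[:,:2]/q[:,2:]
E
python3 - <<'E'
from h import *
import pickle
np.set_printoptions(precision=1,suppress=True)
s,im=pickle.load(open("w2.pkl","rb"))
c=np.array([wcast(s,im,p,70) for p in [(266,17),(521,195),(371,386),(142,260)]])
print(c,np.linalg.norm(c-np.roll(c,1,0),axis=1),c.mean(0))
ang=[np.degrees(np.arctan2(*(v[1::-1]))) for v in (c[0]-c[3],c[1]-c[2],c[0]-c[1],c[3]-c[2])];print(ang)
print("web",wcast(s,im,(387,126),27),wcast(s,im,(270,301),27))
i=im["color"];cv2.imwrite("pics/w2c.png",cv2.resize(i[0:400,130:530],None,fx=1.5,fy=1.5))
# packed logs mask
S,m=cv2.threshold(i[:,:,2].astype(int).astype(np.uint8),0,255,0)
hsv=cv2.cvtColor(i,cv2.COLOR_BGR2HSV);m=cv2.inRange(hsv,(10,55,60),(30,255,255))
n,l,stt,ce=cv2.connectedComponentsWithStats(m)
for k in range(1,n):
    if stt[k,4]>400: print(stt[k],ce[k],wcast(s,im,ce[k],29.3+10))
E
```

```text
[[ 657.3  -66.3   70. ]
 [ 672.4 -369.9   70. ]
 [ 401.5 -383.2   70. ]
 [ 384.3  -86.9   70. ]] [273.8 303.9 271.3 296.9] [ 528.9 -226.6   70. ]
[np.float64(4.304188099205876), np.float64(2.820478058890913), np.float64(92.84493188467083), np.float64(93.32474022556545)]
web [ 650.6 -221.2   27. ] [ 403.6 -232.    27. ]
[ 254   72  113   94 4265] [306.6 117.8] [ 606.7 -145.6   39.3]
[ 213  141  110   86 3021] [264.2 180. ] [ 526.3 -145.1   39.3]
[ 182  207  107   80 2345] [240.2 246.4] [ 446.6 -164.5   39.3]
[ 327  212  102   80 2000] [372.5 246.2] [ 534.8 -288.2   39.3]
```

View pics/w2c.png

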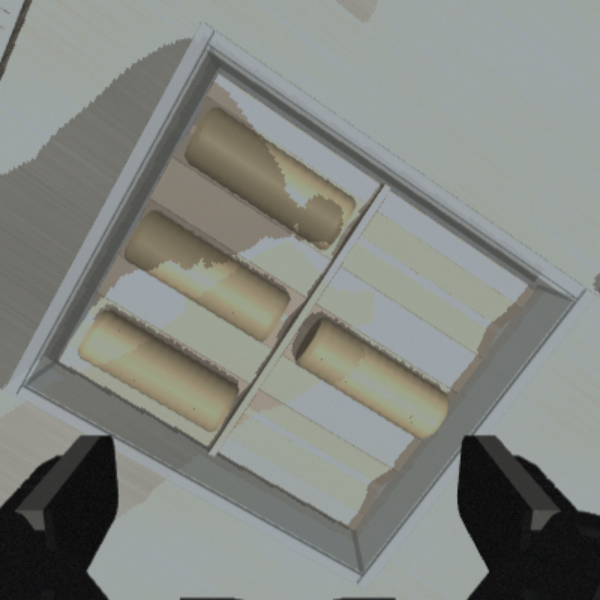

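```bash
cat > arm.py <<'E'
import numpy as np
from scipy.optimize import least_squares
from scipy.spatial.transform import Rotation as Ro
B=np.column_stack([[0,0,-1],[0,1,0],[1,0,0]])
def rot(j,s5=1,s6=1):
    s=j[1]-j[2]+j[3]
    return Ro.from_euler('z',j[0])*Ro.from_euler('y',s)*Ro.from_euler('z',s5*j[4])*Ro.from_matrix(B)*Ro.from_euler('z',s6*j[5])
E
python3 - <<'E'
from arm import *
D=[([-1.345,.2388,-.01424,1.31917,0,1.5708],[-.0007,.99363,.11265,-.0001],(117.46,-511.31,247.68)),
([-0.921,0.242,0.179,1.522,0.121,3.141],[-0.057,0.894,-0.444,0.021],(347.1,-399.3,324.7)),
([-0.351,0.338,0.337,1.566,-0.003,2.172],[0.002,0.952,0.305,0.0],(551.4,-202.8,330.9))]
for a in(1,-1):
  for b in(1,-1):
    print(a,b,[round(np.degrees((rot(j,a,b).inv()*Ro.from_quat(q[1:]+q[:1])).magnitude()),1) for j,q,p in D])
E
```

```text
1 1 [np.float64(0.0), np.float64(0.1), np.float64(0.1)]
1 -1 [np.float64(180.0), np.float64(0.1), np.float64(111.2)]
-1 1 [np.float64(0.0), np.float64(13.9), np.float64(0.4)]
-1 -1 [np.float64(180.0), np.float64(13.9), np.float64(111.2)]
```

```bash
cat >> arm.py <<'E'
def tool(head,p,up=1):
    h=np.radians(head);p=np.radians(p)
    z=np.array([np.cos(h)*np.cos(p),np.sin(h)*np.cos(p),-np.sin(p)])
    x=up*np.array([np.cos(h)*np.sin(p),np.sin(h)*np.sin(p),np.cos(p)])
    return Ro.from_matrix(np.column_stack([x,np.cross(z,x),z]))
def ori(P,R,Lt=288):
    w=np.array(P)-Lt*R.as_matrix()[:,2]; j1=np.arctan2(w[1],w[0])
    s,j5,j6=(Ro.from_euler('z',-j1)*R*Ro.from_matrix(B).inv()).as_euler('YZX')
    return np.round([j1,s,j5,j6],2),np.round([np.hypot(w[0],w[1]),w[2]],0)
E
python3 - <<'E'
from arm import *
for n,P,hs in (("A",(517,111,85),(-40,-30,-20,35,45,50,55)),("B",(528,299,85),(10,45,55,60,65,70))):
  for h in hs:
    for p in (0,15): print(n,h,p,*ori(P,tool(h,p)))
E
```

```text
A -40 0 [ 0.78 -0.   -1.48  3.14] [419.  85.]
A -40 15 [ 0.76  1.18 -1.29 -1.98] [420. 160.]
A -30 0 [ 0.76 -0.   -1.28  3.14] [370.  85.]
A -30 15 [ 0.74  0.72 -1.17 -2.46] [373. 160.]
A -20 0 [ 0.7  -0.   -1.05  3.14] [323.  85.]
A -20 15 [ 0.68  0.48 -0.97 -2.74] [328. 160.]
A 35 0 [-0.19 -0.    0.8   3.14] [286.  85.]
A 35 15 [-0.17  0.36  0.74  2.89] [293. 160.]
A 45 0 [-0.29 -0.    1.07  3.14] [327.  85.]
A 45 15 [-0.26  0.49  0.99  2.72] [332. 160.]
A 50 0 [-0.32 -0.    1.19  3.14] [350.  85.]
A 50 15 [-0.29  0.6   1.09  2.6 ] [353. 160.]
A 55 0 [-0.34 -0.    1.3   3.14] [373.  85.]
A 55 15 [-0.32  0.74  1.18  2.44] [376. 160.]
B 10 0 [ 0.79 -0.   -0.62  3.14] [349.  85.]
B 10 15 [ 0.78  0.31 -0.58 -2.96] [357. 160.]
B 45 0 [ 0.29 -0.    0.5   3.14] [338.  85.]
B 45 15 [0.3  0.29 0.47 3.01] [347. 160.]
B 55 0 [ 0.17 -0.    0.79  3.14] [368.  85.]
B 55 15 [0.19 0.36 0.74 2.9 ] [375. 160.]
B 60 0 [ 0.13 -0.    0.92  3.14] [387.  85.]
B 60 15 [0.15 0.41 0.86 2.83] [393. 160.]
B 65 0 [ 0.09 -0.    1.04  3.14] [408.  85.]
B 65 15 [0.11 0.47 0.97 2.74] [413. 160.]
B 70 0 [ 0.07 -0.    1.16  3.14] [430.  85.]
B 70 15 [0.09 0.57 1.07 2.63] [434. 160.]
```

```bash
python3 - <<'E'
from h import *
from arm import tool
rel((450,15,230),tool(55,15))
E
```

```text
shift [ 0.1098 -0.5919  0.2495] turn [ 0.1442  0.8256 -0.183 ] rows>= 6.250619330047164 10.7829817130338
```

Call:
servo_tool(moves=[0.11,-0.59,0.25,0.144,0.826,-0.183,-1,0.11,-0.59,0.25,0.144,0.826,-0.183,-1,0.11,-0.59,0.25,0.144,0.826,-0.183,-1,0.11,-0.59,0.25,0.144,0.826,-0.183,-1,0.11,-0.59,0.25,0.144,0.826,-0.183,-1,0.11,-0.59,0.25,0.144,0.826,-0.183,-1,0.11,-0.59,0.25,0.144,0.826,-0.183,-1,0.11,-0.59,0.25,0.144,0.826,-0.183,-1,0.11,-0.59,0.25,0.144,0.826,-0.183,-1,0.11,-0.59,0.25,0.144,0.826,-0.183,-1,0.11,-0.59,0.25,0.144,0.826,-0.183,-1,0.11,-0.59,0.25,0.144,0.826,-0.183,-1,0.11,-0.59,0.25,0.144,0.826,-0.183,-1,0.11,-0.59,0.25,0.144,0.826,-0.183,-1,0.11,-0.59,0.25,0.144,0.826,-0.183,-1,0.11,-0.59,0.25,0.144,0.826,-0.183,-1])

```text
clock: 4.1
position: [450.2, 14.7, 231.2]
tool_rot: [-0.28, 0.703, 0.368, 0.54]
contact_force: [-0.6, -0.1, -0.0]
opening: 85.4
```

```bash
python3 - <<'E'
from h import *
import pickle
st();s=sense()
im=get_image("wrist");cv2.imwrite("pics/w3.png",im["color"]);pickle.dump((s,im),open("w3.pkl","wb"))
im=get_image("side");cv2.imwrite("pics/s3.png",im["color"])
E
```

```text
t 4.1 p [450.2  14.7 231.2] R [ 0.146  0.82   0.553  0.215 -0.572  0.792  0.966  0.003 -0.26 ] j [-0.637  0.221 -0.733  0.718  1.306  1.461] F [-0.6 -0.1 -0. ] M [-0.71  0.5   0.02] o 85.4
```

View pics/w3.png

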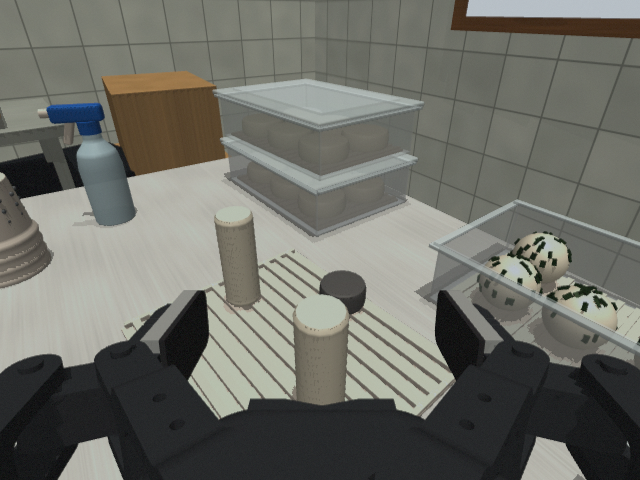

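View pics/s3.png

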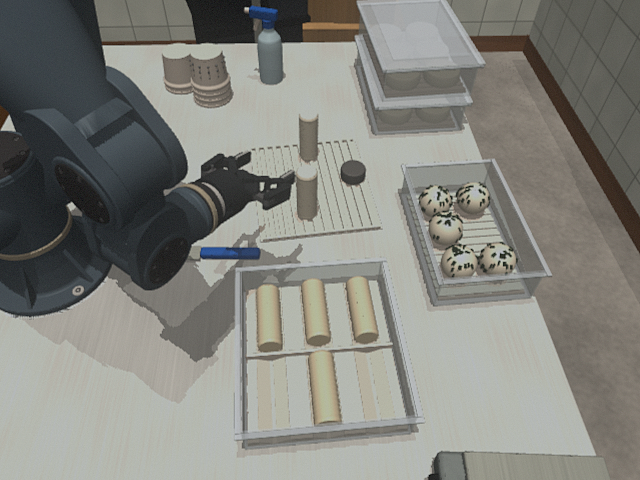

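```bash
python3 - <<'E'
from h import *
import pickle
from arm import tool
np.set_printoptions(precision=1,suppress=True)
s,im=pickle.load(open("w3.pkl","rb"))
print(wcast(s,im,(322,312),130),wcast(s,im,(234.5,215),130))
print(wproj(s,im,[(517,110.5,130),(528,298.5,130)]))
A=np.array([517,110.5]);h=np.radians(55);u=np.array([np.cos(h),np.sin(h)])
for d in (95,):
    q=A-u*d; rel((q[0],q[1],90),tool(55,15))
E
```

```text
[517.2 109.6 130. ] [527.4 295.7 130. ]
[[321.2 311.4]
 [233.9 213.9]]
shift [-0.3 -0.   0.1] turn [-0.  0.  0.] rows>= 3.422102843908455 0.031942949756845904
```

Call:
servo_tool(moves=[-0.34,0,0.14,0,0,0,-1,-0.34,0,0.14,0,0,0,-1,-0.34,0,0.14,0,0,0,-1,-0.34,0,0.14,0,0,0,-1,-0.34,0,0.14,0,0,0,-1,-0.34,0,0.14,0,0,0,-1])

```text
clock: 4.7
position: [460.2, 30.7, 83.6]
tool_rot: [-0.283, 0.704, 0.366, 0.539]
contact_force: [-0.1, 0.5, 1.4]
opening: 85.7
```

```bash
python3 - <<'E'
from h import *
from arm import tool
st()
im=get_image("side");cv2.imwrite("pics/s4.png",im["color"])
im=get_image("wrist");cv2.imwrite("pics/w4.png",im["color"])
h=np.radians(55);u=np.array([np.cos(h),np.sin(h)]);A=np.array([517.1,110])
q=A-u*9*.966
rel((*q,84.3),tool(55,15))
E
```

```text
t 4.7 p [460.2  30.7  83.6] R [ 0.151  0.82   0.551  0.209 -0.572  0.793  0.966 -0.005 -0.258] j [-0.585  0.529 -0.952  0.007  1.309  1.66 ] F [-0.1  0.5  1.4] M [-0.73  0.49  0.01] o 85.7
shift [ 5.420e-02 -1.000e-04  2.161e-01] turn [-0.001  -0.0006  0.0006] rows>= 2.136801595999465 0.016065968703720165
```

View pics/s4.png

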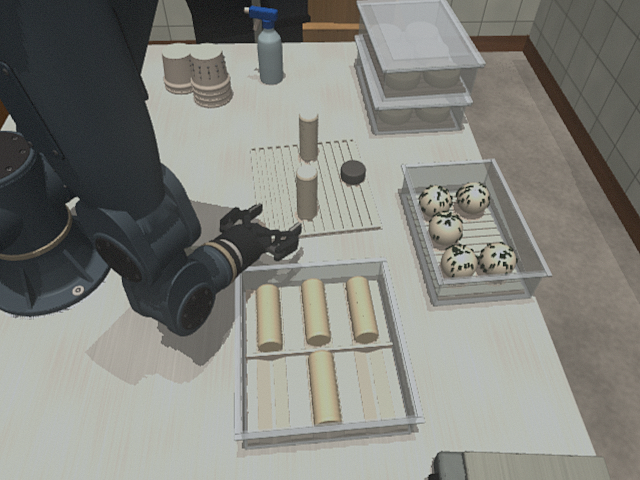

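View pics/w4.png

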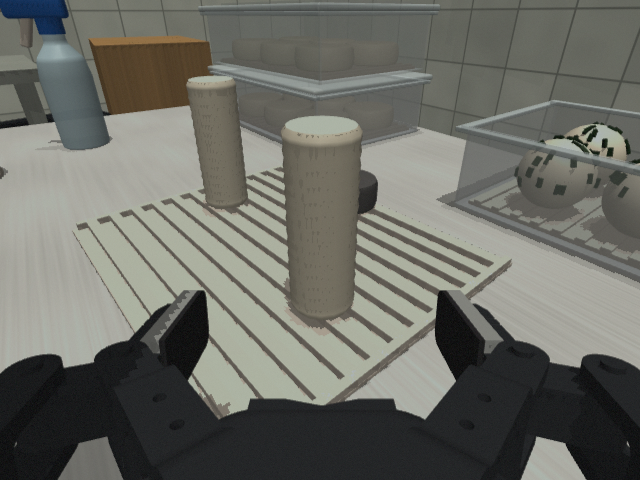

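Call:
servo_tool(moves=[0.027,0,0.108,0,0,0,-1,0.04,0,0.16,0,0,0,-1,0.054,0,0.216,0,0,0,-1,0.054,0,0.216,0,0,0,-1,0.054,0,0.216,0,0,0,-1])

```text
clock: 5.22
position: [512.8, 94.8, 83.7]
tool_rot: [-0.281, 0.703, 0.369, 0.539]
contact_force: [0.3, -0.9, -0.5]
opening: 85.4
```

```bash
python3 - <<'E'
from h import *
st()
im=get_image("wrist");cv2.imwrite("pics/w5.png",im["color"])
E
```

```text
t 5.22 p [512.8  94.8  83.7] R [ 0.147  0.822  0.55   0.217 -0.57   0.793  0.965  0.003 -0.262] j [-0.365  0.631 -1.133 -0.917  1.214  2.323] F [ 0.3 -0.9 -0.5] M [-0.76  0.52 -0.08] o 85.4
```

View pics/w5.png

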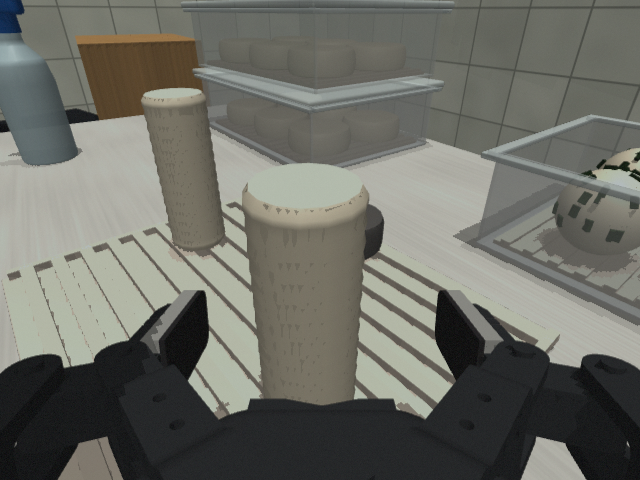

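```bash
cat >> arm.py <<'E'
def fk(j,q):
    L1,L2,b,H,D4,e,Lt,c0,f=q
    s=j[1]-j[2]+j[3];a=j[1]-j[2]+b
    p=np.array([c0+L1*np.sin(j[1])+L2*np.cos(a),f,H+L1*np.cos(j[1])-L2*np.sin(a)])
    p=p+Ro.from_euler('y',s).apply([D4,0,e])+(Ro.from_euler('y',s)*Ro.from_euler('z',j[4])).apply([Lt,0,0])
    return Ro.from_euler('z',j[0]).apply(p)
D=[([-1.34499,.23879,-.01424,1.31917,0,1.5708],(117.46,-511.31,247.68)),
([-0.921,0.242,0.179,1.522,0.121,3.141],(347.1,-399.3,324.7)),
([-0.351,0.338,0.337,1.566,-0.003,2.172],(551.4,-202.8,330.9)),
([-0.637,0.221,-0.733,0.718,1.306,1.461],(450.2,14.7,231.2)),
([-0.585,0.529,-0.952,0.007,1.309,1.66],(460.2,30.7,83.6)),
([-0.365,0.631,-1.133,-0.917,1.214,2.323],(512.8,94.8,83.7))]
q0=[450,400,0,150,100,0,288,0,0]
def fit():
    pri=np.array(q0);w=np.array([.01,.01,2,.01,.01,.02,.02,.05,.1])
    r=least_squares(lambda q:np.concatenate([(fk(j,q)-p) for j,p in D]+[(q-pri)*w]),q0)
    return r.x,r.fun[:3*len(D)]
def ik(P,R,q,x0):
    P=np.array(P,float)
    def res(j): return np.concatenate([(fk(j,q)-P),100*(rot(j).inv()*R).as_rotvec()])
    lo=np.array([-2.66,-1.03,-1.14,-1.82,-1.45,-3.14]);hi=np.array([2.66,1.9,1.46,2.27,1.34,3.14])
    r=least_squares(res,np.clip(x0,lo+.01,hi-.01),bounds=(lo,hi))
    return r.x,np.abs(r.fun).max()
E
python3 - <<'E'
from arm import *
np.set_printoptions(precision=2,suppress=True)
q,f=fit();print(q,np.abs(f).max())
for n,A in(("A",(517.1,110)),("B",(527.7,297.5))):
 for h,x0 in ((-50,[.8,.7,-.9,-.5,-1.3,-2]),(-45,[.8,.7,-.9,-.5,-1.3,-2]),(-40,[.8,.7,-.9,-.5,-1.3,-2]),(-30,[.8,.7,-.9,-.5,-1.2,-2]),(55,[-.3,.6,-1,-.6,1.2,2.3]),(62,[-.3,.6,-1,-.6,1.2,2.3]),(70,[-.3,.6,-1,-.6,1.2,2.3])):
  for p in (15,20,25,30):
   R=tool(h,p);P=np.array([*A,82])-9*R.as_matrix()[:,2]
   j,e=ik(P,R,q,x0)
   if e<1: print(n,h,p,j,round(e,1))
E
```

```text
[571.91 397.15  -0.06 196.14 139.45  -0.19 289.75   0.05  -0.05] 0.27678909068725943
A -50 15 [ 0.78  0.65 -0.55  0.68 -1.3  -1.25] 0.0
A -50 20 [ 0.77  0.58 -0.58  0.6  -1.22 -1.37] 0.0
A -50 25 [ 0.75  0.52 -0.59  0.56 -1.13 -1.46] 0.0
A -50 30 [ 0.72  0.47 -0.6   0.54 -1.05 -1.53] 0.0
A -45 15 [ 0.79  0.58 -0.72  0.28 -1.31 -1.56] 0.0
A -45 20 [ 0.77  0.53 -0.72  0.28 -1.22 -1.62] 0.0
A -45 25 [ 0.75  0.47 -0.71  0.3  -1.13 -1.66] 0.0
A -45 30 [ 0.72  0.43 -0.7   0.33 -1.04 -1.7 ] 0.0
A -40 15 [ 0.78  0.56 -0.89 -0.19 -1.29 -1.9 ] 0.0
A -40 20 [ 0.77  0.49 -0.86 -0.07 -1.21 -1.87] 0.0
A -40 25 [ 0.74  0.44 -0.83  0.03 -1.12 -1.87] 0.0
A -40 30 [ 0.71  0.39 -0.81  0.11 -1.03 -1.88] 0.0
A -30 20 [ 0.74  0.53 -1.12 -0.78 -1.11 -2.32] 0.0
A -30 25 [ 0.72  0.43 -1.06 -0.53 -1.03 -2.26] 0.0
A -30 30 [ 0.69  0.35 -1.01 -0.34 -0.94 -2.22] 0.0
A 55 20 [-0.32  0.52 -1.1  -0.71  1.12  2.28] 0.0
A 55 25 [-0.3   0.43 -1.04 -0.48  1.04  2.22] 0.0
A 55 30 [-0.27  0.35 -0.99 -0.3   0.95  2.19] 0.0
A 62 15 [-0.36  0.56 -0.96 -0.39  1.28  2.03] 0.0
A 62 20 [-0.34  0.49 -0.92 -0.22  1.19  1.97] 0.0

[... 815 characters left out ...]
 25 [ 0.97  0.65 -0.29  0.84 -1.12 -1.33] 0.0
B -40 30 [ 0.95  0.6  -0.3   0.8  -1.04 -1.41] 0.0
B -30 15 [ 1.01  0.63 -0.57  0.23 -1.31 -1.72] 0.0
B -30 20 [ 0.99  0.59 -0.56  0.28 -1.22 -1.72] 0.0
B -30 25 [ 0.98  0.54 -0.54  0.33 -1.13 -1.74] 0.0
B -30 30 [ 0.95  0.51 -0.53  0.38 -1.04 -1.76] 0.0
B 55 30 [ 0.22  0.44 -1.11 -0.89  0.62  2.71] 0.0
B 62 20 [ 0.12  0.64 -1.14 -1.21  0.88  2.68] 0.6
B 62 25 [ 0.14  0.52 -1.09 -0.94  0.82  2.62] 0.0
B 62 30 [ 0.17  0.42 -1.02 -0.69  0.76  2.57] 0.0
B 70 15 [ 0.06  0.71 -1.07 -1.19  1.09  2.61] 0.0
B 70 20 [ 0.08  0.58 -1.02 -0.88  1.03  2.5 ] 0.0
B 70 25 [ 0.1   0.49 -0.96 -0.63  0.96  2.42] 0.0
B 70 30 [ 0.12  0.42 -0.9  -0.41  0.88  2.37] 0.0
```

```bash
python3 - <<'E'
from arm import *
np.set_printoptions(precision=2,suppress=True)
q,f=fit()
for h,x0 in((93,[-.6,.5,0,1.5,.2,1]),(-87,[-.6,.5,0,1.5,.2,-2])):
 w=np.array([np.cos(np.radians(h)),np.sin(np.radians(h)),0])
 for p in(15,20):
  for W in((447.5,-305.4,29.3),(615.3,-296.6,29.3)):
   R=tool(h,90+p)
   for dz in(0,130):
    P=np.array(W)+12*w-9*R.as_matrix()[:,2]+[0,0,dz]
    print(h,p,W[0],dz,*ik(P,R,q,x0),P)
A=np.array([517.1,110,82])
for h,p in((60,20),(60,18),(-45,15)):
  R=tool(h,p)
  for d in(9,100):print(h,p,d,*ik(A-d*R.as_matrix()[:,2],R,q,[-.3,.6,-1,-.6,1.2,2.3] if h>0 else [.8,.7,-.9,-.5,-1.3,-2]))
E
```

```text
93 15 447.5 0 [-0.45  0.34 -0.5   0.6  -0.23  1.05] 2.2737367544323206e-13 [ 446.75 -291.09   37.99]
93 15 447.5 130 [-0.45  0.2  -0.3   0.94 -0.23  1.05] 1.1368683772161603e-13 [ 446.75 -291.09  167.99]
93 15 615.3 0 [-0.33  0.56 -0.1   0.81 -0.24  1.18] 1.1934897514720433e-13 [ 614.55 -282.29   37.99]
93 15 615.3 130 [-0.33  0.46  0.08  1.1  -0.24  1.18] 3.410605131648481e-13 [ 614.55 -282.29  167.99]
93 20 447.5 0 [-0.41  0.33 -0.55  0.53 -0.31  1.08] 1.7053025658242404e-13 [ 446.71 -290.34   37.76]
93 20 447.5 130 [-0.41  0.19 -0.35  0.88 -0.31  1.08] 9.894862706971704e-12 [ 446.71 -290.34  167.76]
93 20 615.3 0 [-0.29  0.55 -0.15  0.75 -0.33  1.21] 9.617306950815419e-12 [ 614.51 -281.54   37.76]
93 20 615.3 130 [-0.29  0.44  0.04  1.04 -0.33  1.21] 1.1368683772161603e-13 [ 614.51 -281.54  167.76]
-87 15 447.5 0 [-0.72  0.55 -0.12  1.08  0.19 -2.36] 1.7053025658242404e-13 [ 448.25 -319.71   37.99]
-87 15 447.5 130 [-0.72  0.45  0.06  1.37  0.19 -2.36] 5.684341886080802e-14 [ 448.25 -319.71  167.99]
-87 15 615.3 0 [-0.56  0.75  0.27  1.24  0.21 -2.2 ] 1.1368683772161603e-13 [ 616.
[... 252 characters left out ...]
5   0.13  1.45  0.24 -2.4 ] 1.1368683772161603e-13 [ 448.29 -320.46  167.76]
-87 20 615.3 0 [-0.58  0.79  0.34  1.33  0.28 -2.24] 5.684341886080802e-14 [ 616.09 -311.66   37.76]
-87 20 615.3 130 [-0.58  0.73  0.54  1.6   0.28 -2.24] 3.5887959271008185e-12 [ 616.09 -311.66  167.76]
60 20 9 [-0.34  0.49 -0.97 -0.36  1.18  2.07] 1.1368683772161603e-13
60 20 100 [-0.56  0.43 -0.77  0.45  1.22  1.48] 1.1368683772161603e-13
60 18 9 [-0.35  0.52 -0.99 -0.44  1.21  2.09] 8.526512829121202e-14
60 18 100 [-0.57  0.47 -0.77  0.47  1.25  1.43] 1.7053025658242404e-13
-45 15 9 [ 0.79  0.58 -0.72  0.28 -1.31 -1.56] 1.1368683772161603e-13
-45 15 100 [ 0.98  0.66 -0.49  1.05 -1.24 -0.91] 6.52278231427772e-12
```

```bash
python3 - <<'E'
from h import *
from arm import tool
R=tool(60,18);P=np.array([517.1,110,82])-95*R.as_matrix()[:,2];print(P)
rel(P,R)
E
```

```text
[471.92481548  31.75428516 111.35661447]
shift [ 0.0107  0.0029 -0.2043] turn [ 0.0514 -0.0333 -0.0081] rows>= 1.962634492716908 0.7759879691379655
```

Call:
servo_tool(moves=[0.005,0,-0.1,0,0,0,-1,0.01,0.003,-0.204,0.051,-0.033,-0.008,-1,0.01,0.003,-0.204,0.051,-0.033,-0.008,-1,0.01,0.003,-0.204,0.051,-0.033,-0.008,-1,0.01,0.003,-0.204,0.051,-0.033,-0.008,-1])

```text
clock: 5.68
position: [487.1, 48.4, 81.5]
tool_rot: [-0.287, 0.707, 0.396, 0.511]
contact_force: [-0.5, -0.3, -1.3]
opening: 85.0
```

```bash
python3 - <<'E'
from h import *
from arm import tool
st()
R=tool(60,18);P=np.array([517.1,110,82])-9*R.as_matrix()[:,2];print(P)
rel(P,R)
E
```

```text
t 5.68 p [487.1  48.4  81.5] R [ 0.165  0.853  0.495  0.266 -0.522  0.81   0.95  -0.002 -0.313] j [-0.497  0.507 -0.893  0.018  1.248  1.735] F [-0.5 -0.3 -1.3] M [-0.81  0.48 -0.06] o 85.0
[512.82024568 102.58724807  84.78115295]
shift [ 0.0544 -0.016   0.1391] turn [ 0.0149  0.0028 -0.0064] rows>= 1.4408189381253649 0.2070507754244235
```

Call:
servo_tool(moves=[0.027,-0.016,0.02,0.015,0.003,-0.006,-1,0.04,-0.016,0.07,0.015,0.003,-0.006,-1,0.054,-0.016,0.139,0.015,0.003,-0.006,-1,0.054,-0.016,0.139,0.015,0.003,-0.006,-1,0.054,-0.016,0.139,0.015,0.003,-0.006,-1])

```text
clock: 6.1
position: [513.1, 104.2, 84.1]
tool_rot: [-0.295, 0.7, 0.404, 0.509]
contact_force: [-0.1, 0.3, 0.1]
opening: 85.7
```

```bash
python3 - <<'E'
from h import *
from arm import tool
st()
R=tool(60,18);P=np.array([517.1,110,82])-9*R.as_matrix()[:,2];print(P)
rel(P,R)
im=get_image("wrist");cv2.imwrite("pics/w6.png",im["color"])
E
```

```text
t 6.1 p [513.1 104.2  84.1] R [ 0.154  0.866  0.475  0.266 -0.499  0.824  0.952 -0.    -0.308] j [-0.344  0.528 -0.996 -0.455  1.212  2.101] F [-0.1  0.3  0.1] M [-0.64  0.46  0.03] o 85.7
[512.82024568 102.58724807  84.78115295]
shift [ 0.0005  0.0014 -0.0043] turn [-0.0005 -0.001  -0.0001] rows>= 0.04371220091064522 0.013857133517030627
```

View pics/w6.png

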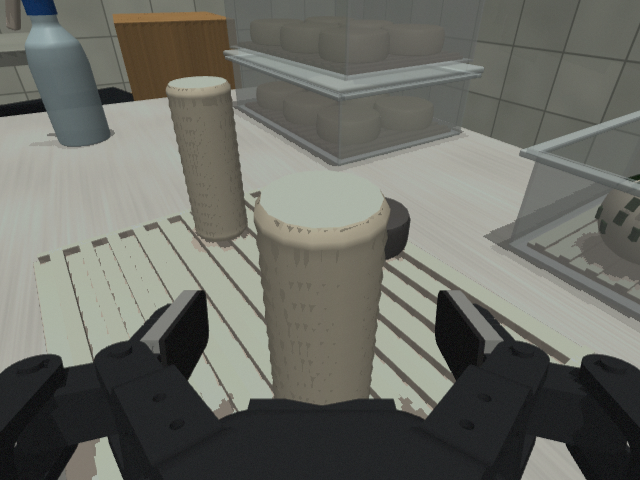

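Call:
servo_tool(moves=[0,0.001,-0.004,0,0,0,0,0,0.001,-0.004,0,0,0,0.2,0,0.001,-0.004,0,0,0,1,0,0.001,-0.004,0,0,0,1,0,0.001,-0.004,0,0,0,1,0,0.001,-0.004,0,0,0,1,0,0.001,-0.004,0,0,0,1,0,0.001,-0.004,0,0,0,1])

```text
clock: 6.82
position: [512.4, 101.3, 82.5]
tool_rot: [-0.295, 0.701, 0.403, 0.509]
contact_force: [-0.7, -4.3, 7.7]
opening: 41.3
```

```bash
python3 - <<'E'
from h import *
st()
im=get_image("wrist");cv2.imwrite("pics/w7.png",im["color"])
E
```

```text
t 6.82 p [512.4 101.3  82.5] R [ 0.157  0.865  0.476  0.264 -0.501  0.824  0.952 -0.003 -0.307] j [-0.352  0.531 -0.991 -0.438  1.216  2.088] F [-0.7 -4.3  7.7] M [ 0.13 -0.23 -0.12] o 41.3
```

View pics/w7.png

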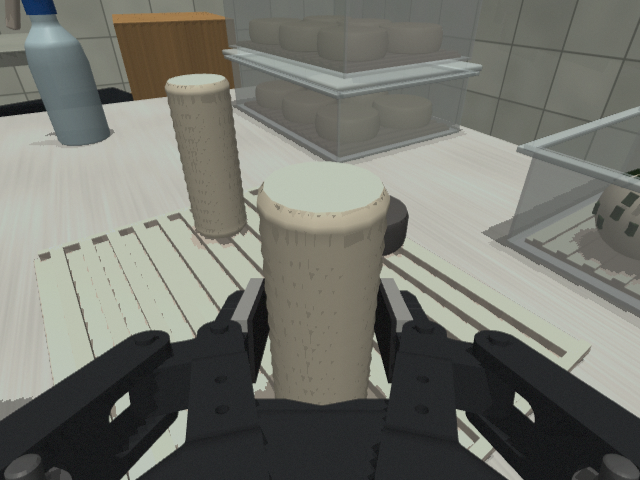

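```bash
python3 - <<'E'
from h import *
im=get_image("wrist");H=np.array(im["hand_eye"]);K=np.array(im["camera_matrix"])
def rt(px,x):
    d=H[:3,:3]@np.linalg.inv(K)@np.array([px[0],px[1],1.]);c=H[:3,3]
    return np.round(c+d*(x-c[0])/d[0],1)
for n,px in (("knuckle out",(160,335)),("knuckle corner2",(95,355)),("bolt",(22,465)),("pad tip",(262,282)),("padback",(235,292)),("pad2",(205,325)),("edge",(2,418))):
    print(n,[rt(px,x) for x in(0,8,11)])
E
```

```text
knuckle out [array([  0. , -54.1, -10.8]), array([  8. , -47.6, -24.6]), array([ 11. , -45.1, -29.7])]
knuckle corner2 [array([  0. , -69.2, -22.6]), array([  8. , -60.8, -34.9]), array([ 11. , -57.7, -39.5])]
bolt [array([  0. , -61.4, -62.1]), array([  8. , -54. , -69.7]), array([ 11. , -51.2, -72.5])]
pad tip [array([  0. , -26.8,  35.1]), array([  8. , -23.6,  15.9]), array([ 11. , -22.3,   8.7])]
padback [array([  0. , -36.6,  24.1]), array([  8. , -32.2,   6.2]), array([ 11. , -30.5,  -0.5])]
pad2 [array([  0. , -41. ,  -4.1]), array([  8. , -36. , -18.6]), array([ 11. , -34.2, -24.1])]
edge [array([  0. , -76.3, -48.9]), array([  8. , -67.1, -58.1]), array([ 11. , -63.6, -61.5])]
```

```bash
python3 - <<'E'
from h import *
a=cv2.imread("pics/w7.png");cv2.imwrite("pics/w7c.png",cv2.resize(a[250:410,180:460],None,fx=2.8,fy=2.8,interpolation=cv2.INTER_CUBIC))
im=get_image("wrist");H=np.array(im["hand_eye"]);K=np.array(im["camera_matrix"])
def rt(px,x):
    d=H[:3,:3]@np.linalg.inv(K)@np.array([px[0],px[1],1.]);c=H[:3,3]
    return np.round(c+d*(x-c[0])/d[0],1)
for px in ((207,291),(183,291),(265,280),(247,280)):print(px,[rt(px,x) for x in(8,11)])
E
```

```text
(207, 291) [array([  8. , -42.9,   7.1]), array([ 11. , -40.7,   0.4])]
(183, 291) [array([  8. , -51.9,   7.1]), array([ 11. , -49.3,   0.4])]
(265, 280) [array([  8. , -22.7,  17.9]), array([ 11. , -21.5,  10.6])]
(247, 280) [array([  8. , -29.9,  17.9]), array([ 11. , -28.4,  10.6])]
```

View pics/w7c.png

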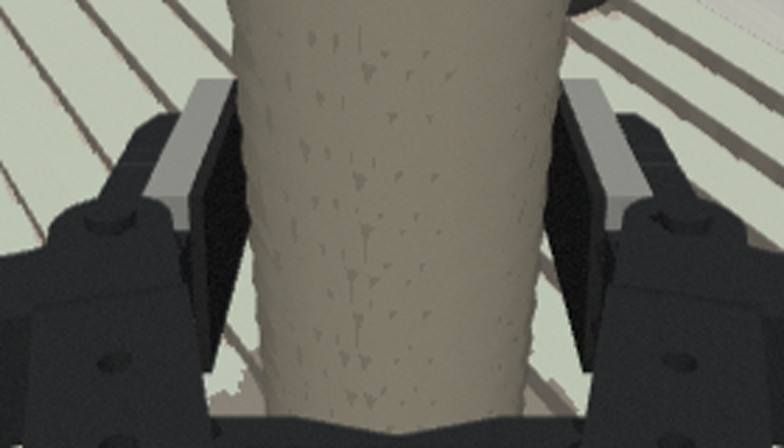

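```bash
cat > place.py <<'E'
from h import *
from arm import *
import json
def placeR(wt,th,lean):
    w=np.array([-np.sin(th),np.cos(th),0]);y=np.array([np.cos(th),np.sin(th),0])
    R0,_=Ro.align_vectors([w,y],[wt,[0,1,0]],weights=[1000,1])
    return Ro.from_rotvec(w*np.radians(lean))*R0
E
python3 - <<'E'
from place import *
s=sense();R=Rq(s["tool_rot"]);wt=R.inv().apply([0,0,1.]);mt=R.inv().apply(np.array([517.1,110,70])-s["position"]);mt[1]=0
print(wt,mt);json.dump([list(wt),list(mt)],open("A.json","w"))
q,f=fit();th=np.radians(3)
for W,l in(((447.5,-305.4,29.3),8),):
  Rp=placeR(wt,th,l)
  for h in(0,100,150):
    P=np.array(W)+[0,0,h]-Rp.apply(mt);j,e=ik(P,Rp,q,[-.45,.34,-.5,.6,-.2,1]);print(h,P,np.round(j,2),e)
rel(s["position"]+[0,0,150],R)
E
```

```text
[ 0.95163783 -0.00339188 -0.3072034 ] [-8.9142858   0.         13.26535637]
0 [ 448.25872232 -292.78466829   39.08324677] [-0.4   0.41 -0.4   0.75 -0.34  1.1 ] 1.7486012637846216e-13
100 [ 448.25872232 -292.78466829  139.08324677] [-0.4   0.31 -0.26  1.   -0.34  1.1 ] 1.1368683772161603e-13
150 [ 448.25872232 -292.78466829  189.08324677] [-0.4   0.27 -0.17  1.12 -0.34  1.1 ] 2.3869795029440866e-13
shift [ 0.3569 -0.0013 -0.1152] turn [0. 0. 0.] rows>= 3.597122302158273 0.0
```

Call:
servo_tool(moves=[0.02,0,-0.007,0,0,0,1,0.06,0,-0.02,0,0,0,1,0.12,0,-0.039,0,0,0,1,0.2,0,-0.065,0,0,0,1,0.28,0,-0.09,0,0,0,1,0.34,0,-0.11,0,0,0,1,0.357,0,-0.115,0,0,0,1,0.357,0,-0.115,0,0,0,1,0.357,0,-0.115,0,0,0,1])

```text
clock: 7.72
position: [512.5, 101.5, 231.1]
tool_rot: [-0.295, 0.702, 0.403, 0.508]
contact_force: [0.6, -0.6, -2.5]
opening: 41.9
```

```bash
python3 - <<'E'
from place import *
st()
im=get_image("wrist");cv2.imwrite("pics/w8.png",im["color"])
wt,mt=json.load(open("A.json"))
Rp=placeR(wt,np.radians(3),8);P=np.array((447.5,-305.4,29.3+150))-Rp.apply(mt)
rel(P,Rp)
E
```

```text
t 7.72 p [512.5 101.5 231.1] R [ 0.159  0.865  0.475  0.265 -0.501  0.824  0.951 -0.005 -0.309] j [-0.351  0.165 -0.82   0.1    1.213  2.09 ] F [ 0.6 -0.6 -2.5] M [-1.08  0.64  0.03] o 41.9
shift [-0.3849  0.3567 -0.8564] turn [ 0.2662 -0.9938 -0.3203] rows>= 9.634379379374588 13.544313347908874
```

View pics/w8.png

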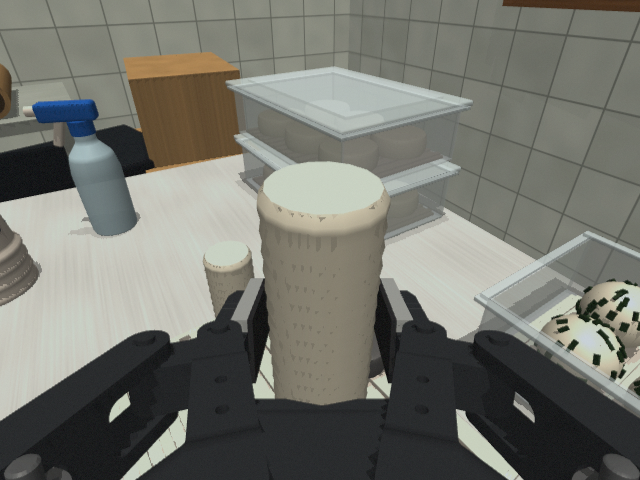

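Call:
servo_tool(moves=[-0.1,0.1,-0.2,0.07,-0.25,-0.08,1,-0.2,0.18,-0.43,0.14,-0.5,-0.16,1,-0.385,0.357,-0.856,0.266,-0.994,-0.32,1,-0.385,0.357,-0.856,0.266,-0.994,-0.32,1,-0.385,0.357,-0.856,0.266,-0.994,-0.32,1,-0.385,0.357,-0.856,0.266,-0.994,-0.32,1,-0.385,0.357,-0.856,0.266,-0.994,-0.32,1,-0.385,0.357,-0.856,0.266,-0.994,-0.32,1,-0.385,0.357,-0.856,0.266,-0.994,-0.32,1,-0.385,0.357,-0.856,0.266,-0.994,-0.32,1,-0.385,0.357,-0.856,0.266,-0.994,-0.32,1,-0.385,0.357,-0.856,0.266,-0.994,-0.32,1,-0.385,0.357,-0.856,0.266,-0.994,-0.32,1,-0.385,0.357,-0.856,0.266,-0.994,-0.32,1,-0.385,0.357,-0.856,0.266,-0.994,-0.32,1,-0.385,0.357,-0.856,0.266,-0.994,-0.32,1,-0.385,0.357,-0.856,0.266,-0.994,-0.32,1,-0.385,0.357,-0.856,0.266,-0.994,-0.32,1,-0.385,0.357,-0.856,0.266,-0.994,-0.32,1,-0.385,0.357,-0.856,0.266,-0.994,-0.32,1])

```text
clock: 9.43
position: [449.1, -293.4, 189.7]
tool_rot: [0.065, 0.672, 0.721, -0.156]
contact_force: [-0.3, -0.0, -1.8]
opening: 41.6
```

```bash
python3 - <<'E'
from place import *
st()
for n in("side","scene","wrist"):
    im=get_image(n);cv2.imwrite(f"pics/{n}9.png",im["color"])
wt,mt=json.load(open("A.json"))
Rp=placeR(wt,np.radians(3),8)
for h in(70,30,10,0):
    P=np.array((447.5,-305.4,29.3+h))-Rp.apply(mt);rel(P,Rp)
E
```

```text
t 9.43 p [ 449.1 -293.4  189.7] R [-0.087  0.989 -0.116  0.949  0.047 -0.312 -0.304 -0.137 -0.943] j [-0.398  0.269 -0.169  1.118 -0.339  1.101] F [-0.3 -0.  -1.8] M [ 0.39 -0.12  0.03] o 41.6
shift [0.0636 0.0258 0.191 ] turn [ 0.0012 -0.0002 -0.0014] rows>= 1.9472149127562501 0.023433449952493753
shift [0.0941 0.0395 0.2853] turn [ 0.0012 -0.0002 -0.0014] rows>= 2.9063941772669564 0.023433449952493753
shift [0.1093 0.0463 0.3324] turn [ 0.0012 -0.0002 -0.0014] rows>= 3.3859951444053453 0.023433449952493753
shift [0.1169 0.0498 0.356 ] turn [ 0.0012 -0.0002 -0.0014] rows>= 3.625797149800536 0.023433449952493753
```

View pics/side9.png

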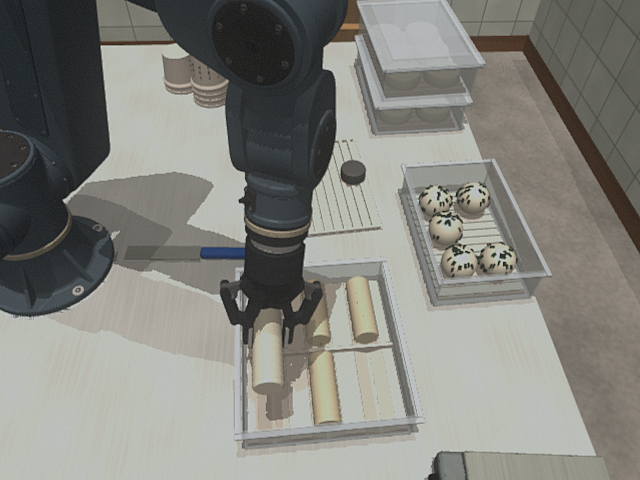

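View pics/wrist9.png

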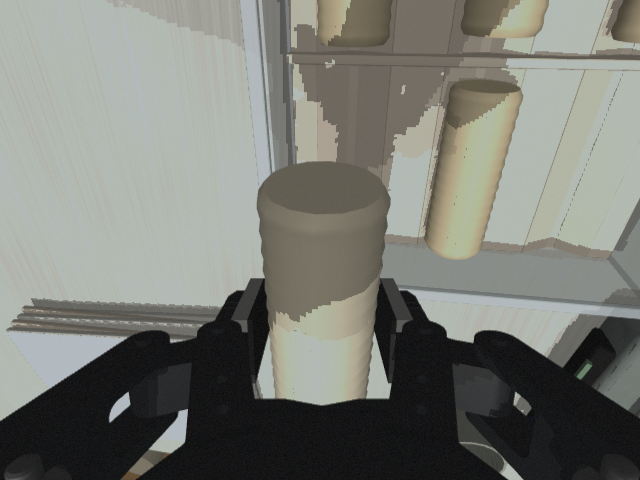

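```bash
python3 - <<'E'
from place import *
s=sense();im=get_image("wrist")
th=np.radians(3);c=np.array([527.5,-226.6])
Rm=np.array([[np.cos(th),-np.sin(th)],[np.sin(th),np.cos(th)]])
i=cv2.resize(im["color"],None,fx=1.25,fy=1.25)
for bx,z in((-84,5),(-108.5,16.5),(-59.5,16.5),(-24.5,16.5),(24.5,16.5),(59.5,16.5),(84,5),(108.5,16.5)):
    pts=[np.append(c+Rm@[bx,by],z) for by in(-4,-75,-145)]
    q=wproj(s,im,pts)*1.25
    cv2.polylines(i,[q.astype(np.int32)],False,(0,0,255) if z==5 else (255,0,0),1)
for by in(-4,4):
    q=wproj(s,im,[np.append(c+Rm@[bx,by],27) for bx in(-128,128)])*1.25
    cv2.polylines(i,[q.astype(np.int32)],False,(0,255,0),1)
q=wproj(s,im,[np.append(c+Rm@[bx,by],70) for bx,by in((-128,145),(-128,-145),(128,-145))])*1.25
cv2.polylines(i,[q.astype(np.int32)],False,(0,255,255),1)
cv2.imwrite("pics/w9o.png",i)
E
```

```text
(no output)
```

View pics/w9o.png

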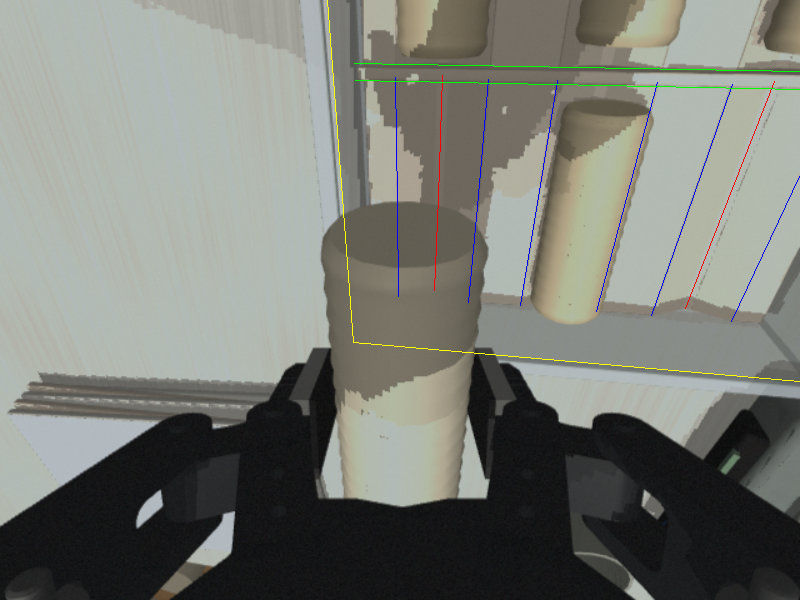

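Call:
servo_tool(moves=[0.03,0.012,0.09,0,0,0,1,0.064,0.026,0.191,0.001,0,-0.001,1,0.094,0.039,0.285,0.001,0,-0.001,1,0.1,0.042,0.304,0.001,0,-0.001,1,0.1,0.042,0.304,0.001,0,-0.001,1,0.1,0.042,0.304,0.001,0,-0.001,1])

```text
clock: 10.13
position: [448.9, -292.7, 62.5]
tool_rot: [0.066, 0.671, 0.721, -0.157]
contact_force: [0.3, -0.1, -1.9]
opening: 41.4
```

```bash
python3 - <<'E'
from place import *
st()
for n in("side","scene","wrist"):
    im=get_image(n);i=im["color"];
    if n=="side": i=cv2.resize(i[200:440,180:440],None,fx=2.5,fy=2.5,interpolation=cv2.INTER_CUBIC)
    if n=="scene": i=cv2.resize(i[100:280,170:380],None,fx=3.3,fy=3.3,interpolation=cv2.INTER_CUBIC)
    cv2.imwrite(f"pics/{n}10.png",i)
wt,mt=json.load(open("A.json"))
Rp=placeR(wt,np.radians(3),8)
for h in(12,6,0):
    P=np.array((447.5,-305.4,29.3+h))-Rp.apply(mt);rel(P,Rp)
E
```

```text
t 10.13 p [ 448.9 -292.7   62.5] R [-0.09   0.989 -0.116  0.948  0.049 -0.315 -0.305 -0.139 -0.942] j [-0.396  0.383 -0.367  0.806 -0.342  1.101] F [ 0.3 -0.1 -1.9] M [ 0.36 -0.13  0.03] o 41.4
shift [0.0107 0.     0.0301] turn [ 0.0025  0.0015 -0.0004] rows>= 0.3058694673548575 0.03680930366999425
shift [0.0153 0.0021 0.0442] turn [ 0.0025  0.0015 -0.0004] rows>= 0.44883270420541277 0.03680930366999425
shift [0.0199 0.0041 0.0583] turn [ 0.0025  0.0015 -0.0004] rows>= 0.5922425060818693 0.03680930366999425
```

View pics/side10.png

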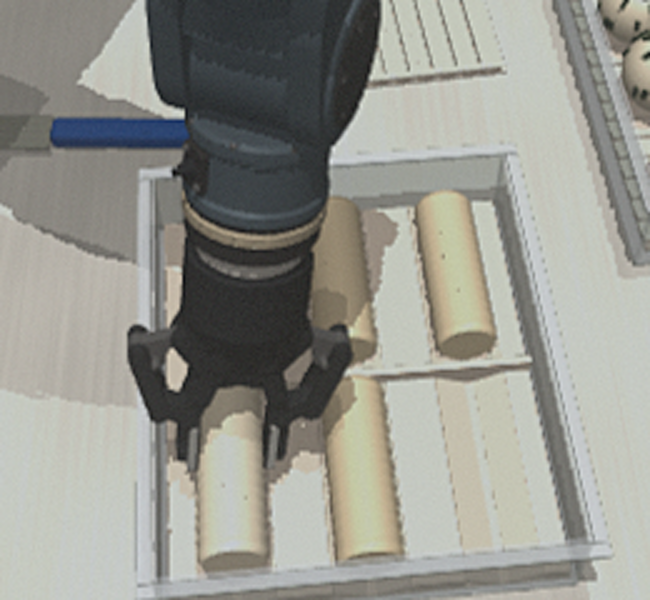

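View pics/scene10.png

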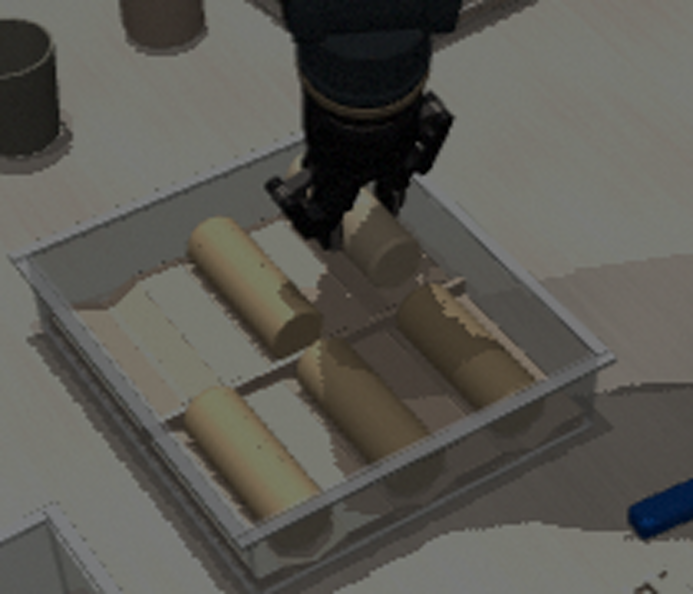

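Call:
servo_tool(moves=[0.005,0,0.012,0.001,0.001,0,1,0.01,0,0.025,0.002,0.001,0,1,0.013,0.001,0.037,0.002,0.001,0,1,0.0155,0.002,0.044,0.002,0.001,0,1,0.0155,0.002,0.044,0.002,0.001,0,1])

```text
clock: 10.7
position: [446.4, -291.8, 42.2]
tool_rot: [0.064, 0.671, 0.721, -0.158]
contact_force: [0.0, -0.2, -1.9]
opening: 41.7
```

```bash
python3 - <<'E'
from place import *
st()
for n in("side","scene"):
    im=get_image(n);i=im["color"];
    if n=="side": i=cv2.resize(i[300:450,200:400],None,fx=4,fy=4,interpolation=cv2.INTER_CUBIC)
    if n=="scene": i=cv2.resize(i[110:230,230:380],None,fx=5,fy=5,interpolation=cv2.INTER_CUBIC)
    cv2.imwrite(f"pics/{n}11.png",i)
wt,mt=json.load(open("A.json"))
Rp=placeR(wt,np.radians(3),8)
for h in(3,0,):
    P=np.array((447.5,-305.4,29.3+h))-Rp.apply(mt);rel(P,Rp)
E
```

```text
t 10.7 p [ 446.4 -291.8   42.2] R [-0.09   0.989 -0.12   0.949  0.049 -0.313 -0.304 -0.142 -0.942] j [-0.396  0.406 -0.394  0.76  -0.342  1.102] F [ 0.  -0.2 -1.9] M [ 0.39 -0.1   0.  ] o 41.7
shift [-0.0025  0.0046  0.0013] turn [-0.0019 -0.0008  0.0006] rows>= 0.05120254490109997 0.026764098501354954
shift [-0.0002  0.0056  0.0084] turn [-0.0019 -0.0008  0.0006] rows>= 0.09670164010096854 0.026764098501354954
```

View pics/side11.png

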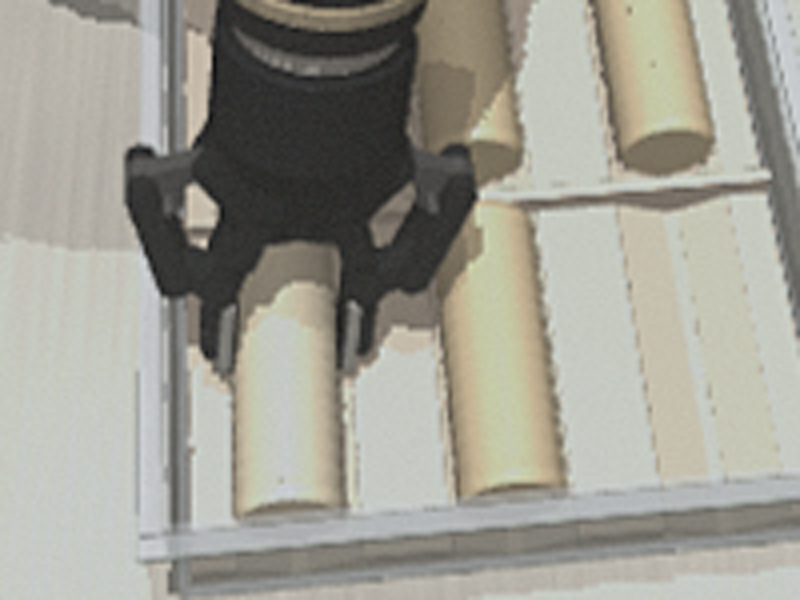

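View pics/scene11.png

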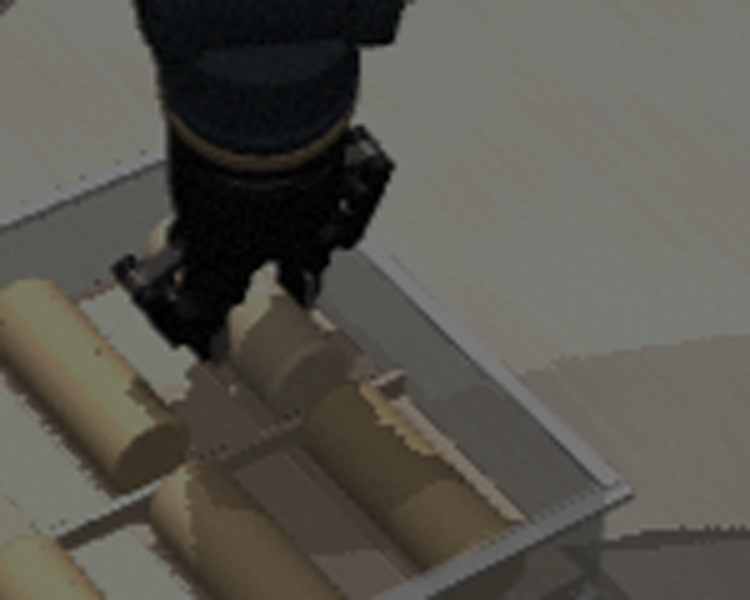

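Call:
servo_tool(moves=[-0.002,0.005,0.002,0,0,0,1,-0.002,0.005,0.004,0,0,0,1,-0.001,0.005,0.0055,0,0,0,1,-0.001,0.005,0.0055,0,0,0,1])

```text
clock: 11.13
position: [448.8, -293.0, 41.5]
tool_rot: [0.064, 0.671, 0.721, -0.158]
contact_force: [-2.0, 2.9, 9.8]
opening: 41.8
```

```bash
python3 - <<'E'
from place import *
st()
wt,mt=json.load(open("A.json"))
Rp=placeR(wt,np.radians(3),8)
for h in(0,-1):
    P=np.array((447.5,-305.4,29.3+h))-Rp.apply(mt);rel(P,Rp)
E
```

```text
t 11.13 p [ 448.8 -293.    41.5] R [-0.09   0.989 -0.119  0.948  0.049 -0.314 -0.305 -0.141 -0.942] j [-0.396  0.41  -0.39   0.759 -0.342  1.101] F [-2.   2.9  9.8] M [ 0.37  0.48 -0.11] o 41.8
shift [ 0.0026 -0.0004  0.0057] turn [-0.001   0.0001  0.0004] rows>= 0.05995925814316175 0.014077895021558885
shift [ 0.0033 -0.0001  0.008 ] turn [-0.001   0.0001  0.0004] rows>= 0.08345460282963335 0.014077895021558885
```

```bash
python3 - <<'E'
from place import *
wt,mt=json.load(open("A.json"))
for l in (12,14):
 Rp=placeR(wt,np.radians(3),l)
 for h in(6,3,1,0):
    P=np.array((448,-305.4,29.3+h))-Rp.apply(mt);print(l,h);rel(P,Rp)
E
```

```text
12 6
shift [-0.0021  0.0004 -0.0085] turn [ 0.0413 -0.0001 -0.0132] rows>= 0.0843992062427178 0.5446603623237718
12 3
shift [ 0.0002  0.0015 -0.0015] turn [ 0.0413 -0.0001 -0.0132] rows>= 0.02007556426526975 0.5446603623237718
12 1
shift [0.0017 0.0022 0.0032] turn [ 0.0413 -0.0001 -0.0132] rows>= 0.04091077493069164 0.5446603623237718
12 0
shift [0.0025 0.0025 0.0056] turn [ 0.0413 -0.0001 -0.0132] rows>= 0.06351583764766598 0.5446603623237718
14 6
shift [-0.0021  0.0013 -0.0085] turn [ 0.0624 -0.0002 -0.02  ] rows>= 0.08445714080242751 0.8239892975614758
14 3
shift [ 0.0002  0.0023 -0.0014] turn [ 0.0624 -0.0002 -0.02  ] rows>= 0.026184465786708317 0.8239892975614758
14 1
shift [0.0018 0.003  0.0033] turn [ 0.0624 -0.0002 -0.02  ] rows>= 0.046240311128856196 0.8239892975614758
14 0
shift [0.0025 0.0034 0.0057] turn [ 0.0624 -0.0002 -0.02  ] rows>= 0.06774713979126407 0.8239892975614758
```

Call:
servo_tool(moves=[-0.002,0.001,-0.009,0,0,0,1,-0.002,0.001,-0.009,0.026,0,-0.008,1,-0.002,0.001,-0.009,0.052,0,-0.0165,1,-0.002,0.001,-0.009,0.052,0,-0.0165,1])

```text
clock: 11.47
position: [450.4, -292.6, 44.0]
tool_rot: [0.034, 0.664, 0.723, -0.188]
contact_force: [1.0, -0.0, -2.1]
opening: 41.8
```

```bash
python3 - <<'E'
from place import *
st()
wt,mt=json.load(open("A.json"))
Rp=placeR(wt,np.radians(3),13)
for h in(3,2,1,0):
    P=np.array((448,-305.4,29.3+h))-Rp.apply(mt);rel(P,Rp)
E
```

```text
t 11.47 p [ 450.4 -292.6   44. ] R [-0.116  0.973 -0.201  0.947  0.048 -0.317 -0.299 -0.227 -0.927] j [-0.376  0.461 -0.306  0.88  -0.378  1.124] F [ 1.  -0.  -2.1] M [ 0.41 -0.3   0.06] o 41.8
shift [ 0.0014 -0.0007  0.0052] turn [-0.0013 -0.0006  0.0004] rows>= 0.05259875548804011 0.019460426786131208
shift [ 0.0022 -0.0001  0.0076] turn [-0.0013 -0.0006  0.0004] rows>= 0.0755035327295348 0.019460426786131208
shift [0.0029 0.0004 0.0099] turn [-0.0013 -0.0006  0.0004] rows>= 0.09891964840147945 0.019460426786131208
shift [0.0037 0.001  0.0122] turn [-0.0013 -0.0006  0.0004] rows>= 0.12255435216502007 0.019460426786131208
```

Call:
servo_tool(moves=[0.001,0,0.005,0,0,0,1,0.002,0,0.0075,0,0,0,1,0.002,0,0.0075,0,0,0,1])

```text
clock: 11.72
position: [448.8, -292.7, 41.3]
tool_rot: [0.035, 0.664, 0.723, -0.187]
contact_force: [0.8, 0.1, 0.5]
opening: 41.4
```

```bash
python3 - <<'E'
from place import *
st()
wt,mt=json.load(open("A.json"))
Rp=placeR(wt,np.radians(3),13)
for h in(2,1,0):
    P=np.array((448,-305.4,29.3+h))-Rp.apply(mt);rel(P,Rp)
E
```

```text
t 11.72 p [ 448.8 -292.7   41.3] R [-0.115  0.973 -0.198  0.947  0.047 -0.317 -0.299 -0.224 -0.927] j [-0.378  0.46  -0.315  0.868 -0.377  1.123] F [0.8 0.1 0.5] M [ 0.29 -0.36  0.1 ] o 41.4
shift [-0.      0.0022  0.0005] turn [ 0.0005 -0.0006 -0.0003] rows>= 0.021525647660748833 0.010146348338097464
shift [0.0007 0.0028 0.0028] turn [ 0.0005 -0.0006 -0.0003] rows>= 0.038340164516270855 0.010146348338097464
shift [0.0015 0.0033 0.0051] turn [ 0.0005 -0.0006 -0.0003] rows>= 0.06022243711888278 0.010146348338097464
```

Call:
servo_tool(moves=[0.001,0.002,0.0025,0,0,0,1,0.001,0.002,0.0025,0,0,0,1])

```text
clock: 11.88
position: [448.9, -292.7, 41.1]
tool_rot: [0.035, 0.664, 0.723, -0.188]
contact_force: [-1.4, 2.9, 12.7]
opening: 41.9
```

```bash
python3 - <<'E'
from place import *
st()
wt,mt=json.load(open("A.json"))
Rp=placeR(wt,np.radians(3),13)
for h in(2,1,0):
    P=np.array((448,-305.4,29.3+h))-Rp.apply(mt);rel(P,Rp)
im=get_image("wrist");cv2.imwrite("pics/w12.png",im["color"])
i=get_image("side")["color"];cv2.imwrite("pics/side12.png",cv2.resize(i[300:450,200:400],None,fx=4,fy=4,interpolation=cv2.INTER_CUBIC))
E
```

```text
t 11.88 p [ 448.9 -292.7   41.1] R [-0.115  0.973 -0.199  0.947  0.047 -0.318 -0.3   -0.225 -0.927] j [-0.377  0.461 -0.315  0.868 -0.378  1.123] F [-1.4  2.9 12.7] M [ 0.15  0.74 -0.03] o 41.9
shift [-0.0001  0.0019  0.0001] turn [-0.      0.0001 -0.0002] rows>= 0.01801968924444094 0.0026842737152459363
shift [0.0007 0.0024 0.0024] turn [-0.      0.0001 -0.0002] rows>= 0.03343865209801373 0.0026842737152459363
shift [0.0014 0.003  0.0047] turn [-0.      0.0001 -0.0002] rows>= 0.05533296230350256 0.0026842737152459363
```

View pics/w12.png

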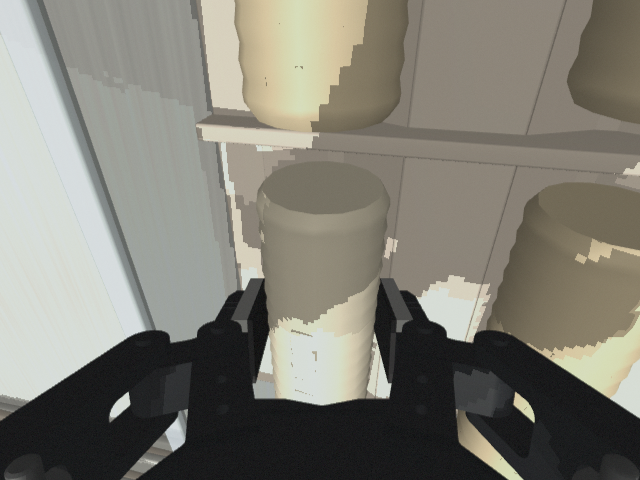

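View pics/side12.png

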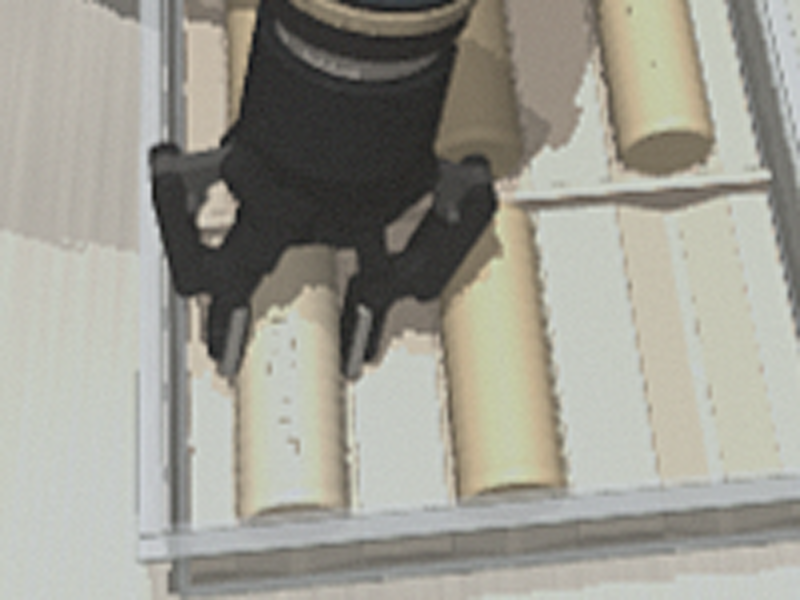

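Call:
servo_tool(moves=[0,0,0,0,0,0,0,0,0,0,0,0,0,-0.03,0,0,0,0,0,0,-0.06,0,0,0,0,0,0,-0.1,0,0,0,0,0,0,-0.13,0,0,0,0,0,0,-0.13])

```text
clock: 12.48
position: [448.8, -292.5, 39.6]
tool_rot: [0.034, 0.664, 0.723, -0.188]
contact_force: [0.2, -0.1, 0.8]
opening: 47.8
```

```bash
python3 - <<'E'
from place import *
st()
im=get_image("wrist");cv2.imwrite("pics/w13.png",im["color"])
E
```

```text
t 12.48 p [ 448.8 -292.5   39.6] R [-0.115  0.973 -0.2    0.947  0.047 -0.317 -0.299 -0.226 -0.927] j [-0.377  0.463 -0.315  0.867 -0.377  1.124] F [ 0.2 -0.1  0.8] M [ 0.34 -0.22 -0.01] o 47.8
```

View pics/w13.png

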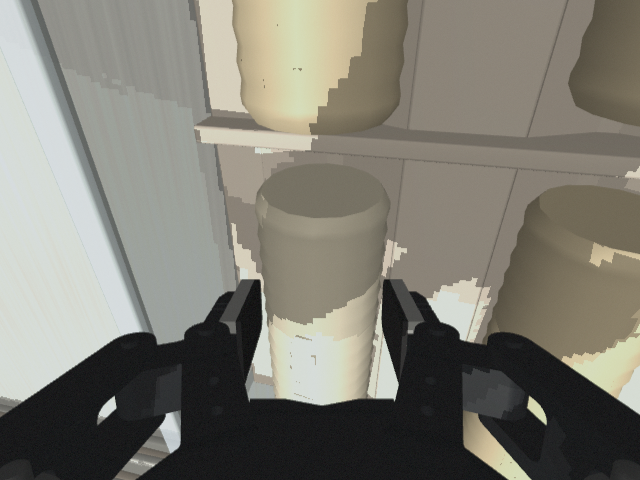

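Call:
servo_tool(moves=[0,0,-0.01,0,0,0,-0.13,0,0,-0.03,0,0,0,-0.13,0,0,-0.07,0,0,0,-0.13,0,0,-0.14,0,0,0,-0.13,0,0,-0.24,0,0,0,-0.13,0,0,-0.34,0,0,0,-0.13,0,0,-0.44,0,0,0,-0.3,0,0,-0.5,0,0,0,-1,0,0,-0.5,0,0,0,-1,0,0,-0.5,0,0,0,-1])

```text
clock: 13.37
position: [490.2, -228.7, 227.1]
tool_rot: [0.036, 0.664, 0.723, -0.187]
contact_force: [-0.5, 0.1, 0.3]
opening: 85.1
```

```bash
python3 - <<'E'
from place import *
st();s=sense()
import pickle
im=get_image("wrist");cv2.imwrite("pics/w14.png",im["color"]);pickle.dump((s,im),open("w14.pkl","wb"))
i=get_image("side")["color"];cv2.imwrite("pics/side14.png",i)
E
```

```text
t 13.37 p [ 490.2 -228.7  227.1] R [-0.116  0.974 -0.196  0.947  0.048 -0.318 -0.3   -0.223 -0.928] j [-0.245  0.35   0.035  1.377 -0.364  1.264] F [-0.5  0.1  0.3] M [ 0.29 -0.21 -0.03] o 85.1
```

View pics/w14.png

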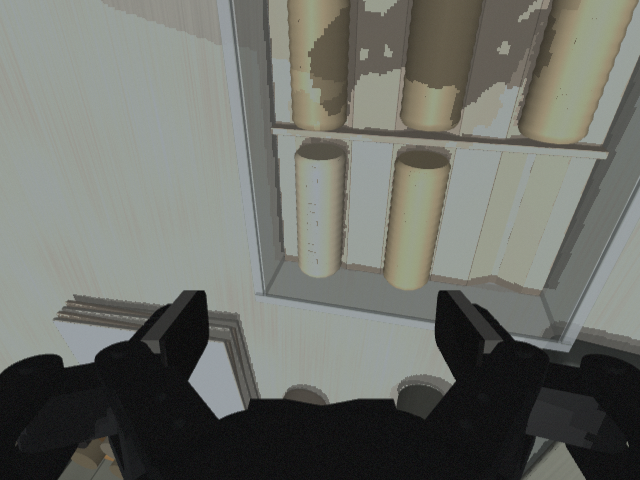

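View pics/side14.png

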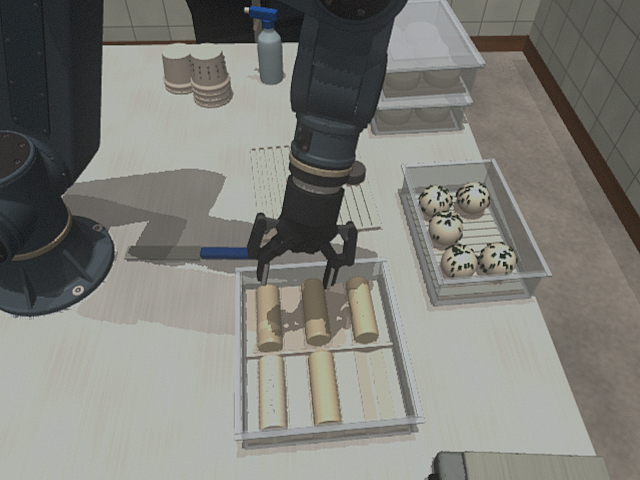

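```bash
python3 - <<'E'
from place import *
np.set_printoptions(precision=2,suppress=True)
q,f=fit()
B3=np.array([527.7,297.5,82])
for h,p in((70,18),(74,16),(74,18),(78,15),(80,18)):
  R=tool(h,p)
  for d,dz in((9,0),(100,0),(100,120),(9,150)):print(h,p,d,dz,*ik(B3-d*R.as_matrix()[:,2]+[0,0,dz],R,q,[.1,.6,-1,-.6,1,2.5]))
wt=tool(74,16).inv().apply([0,0,1])
Rp=placeR(wt,np.radians(3),-12)
for dz in(0,150):print(ik(np.array([615,-284,39+dz]),Rp,q,[-.3,.56,-.1,.8,-.2,1.2]))
R=tool(74,16);rel(B3-100*R.as_matrix()[:,2]+[0,0,110],R);rel(B3-100*R.as_matrix()[:,2],R)
E
```

```text
70 18 9 0 [ 0.07  0.63 -1.04 -1.    1.05  2.54] 2.2737367544323206e-13
70 18 100 0 [-0.13  0.46 -0.99 -0.48  1.19  2.2 ] 7.105427357601002e-14
70 18 100 120 [-0.13  0.17 -0.85 -0.04  1.19  2.2 ] 1.4210854715202004e-13
70 18 9 150 [ 0.07  0.22 -0.89 -0.43  1.05  2.54] 1.1368683772161603e-13
74 16 9 0 [ 0.05  0.64 -0.99 -0.9   1.14  2.46] 2.9254376698872883e-12
74 16 100 0 [-0.15  0.49 -0.89 -0.24  1.26  2.02] 1.1368683772161603e-13
74 16 100 120 [-0.15  0.23 -0.76  0.15  1.26  2.02] 4.218847493575596e-13
74 16 9 150 [ 0.05  0.25 -0.85 -0.37  1.14  2.46] 4.779510121011299e-12
74 18 9 0 [ 0.05  0.6  -0.96 -0.78  1.12  2.41] 5.684341886080802e-14
74 18 100 0 [-0.14  0.46 -0.87 -0.17  1.23  2.  ] 1.5631940186722204e-13
74 18 100 120 [-0.14  0.21 -0.73  0.22  1.23  2.  ] 5.717648576819556e-12
74 18 9 150 [ 0.05  0.23 -0.81 -0.26  1.12  2.41] 1.1368683772161603e-13
78 15 9 0 [ 0.03  0.63 -0.91 -0.7   1.22  2.33] 1.1368683772161603e-13
78 15 100 0 [-0.16  0.53 -0.75  0.1   1.3   1.77] 1.1368683772161603e-13
78 15 100 120 [-0.16  0.3  -0.63  0.45  1.3   1.77] 2.8421709430404007e-13
78 15 9 150 [ 0.03  0.28 -0.78 -0.21  1.22  2.33] 1.1368683772161603e-13
80 18 9 0 [ 0.04  0.57 -0.82 -0.4   1.19  2.18] 5.684341886080802e-14
80 18 100 0 [-0.14  0.51 -0.66  0.31  1.26  1.67] 1.7053025658242404e-13
80 18 100 120 [-0.14  0.31 -0.54  0.63  1.26  1.67] 4.8405723873656825e-12
80 18 9 150 [ 0.04  0.27 -0.68  0.05  1.19  2.18] 2.2737367544323206e-13
(array([-0.36,  0.46, -0.33,  0.48, -0.17,  1.16]), np.float64(1.7763568394002505e-13))
(array([-0.36,  0.32, -0.12,  0.83, -0.17,  1.16]), np.float64(3.5055292002539318e-12))
shift [ 1.03  0.09 -0.34] turn [-0.25  1.03  0.13] rows>= 10.414491607037828 13.423824451625242
shift [ 1.11  0.15 -0.08] turn [-0.25  1.03  0.13] rows>= 10.774593488712163 13.423824451625242
```

Call:
servo_tool(moves=[0.2,0.02,-0.1,-0.06,0.25,0.03,-1,0.8,0.07,-0.3,-0.22,0.92,0.12,-1,0.8,0.07,-0.3,-0.22,0.92,0.12,-1,0.8,0.07,-0.3,-0.22,0.92,0.12,-1,0.8,0.07,-0.3,-0.22,0.92,0.12,-1,0.8,0.07,-0.3,-0.22,0.92,0.12,-1,0.8,0.07,-0.3,-0.22,0.92,0.12,-1,0.8,0.07,-0.3,-0.22,0.92,0.12,-1,0.8,0.07,-0.3,-0.22,0.92,0.12,-1,0.8,0.07,-0.3,-0.22,0.92,0.12,-1,0.8,0.07,-0.3,-0.22,0.92,0.12,-1,0.8,0.07,-0.3,-0.22,0.92,0.12,-1,0.8,0.07,-0.3,-0.22,0.92,0.12,-1,0.8,0.07,-0.3,-0.22,0.92,0.12,-1,0.8,0.07,-0.3,-0.22,0.92,0.12,-1,0.8,0.07,-0.3,-0.22,0.92,0.12,-1])

```text
clock: 14.8
position: [503.9, 113.4, 235.0]
tool_rot: [-0.328, 0.666, 0.526, 0.415]
contact_force: [-0.3, 0.6, -0.3]
opening: 85.5
```

```bash
python3 - <<'E'
from place import *
st()
R=tool(74,16);P=np.array([527.7,297.5,82])-95*R.as_matrix()[:,2];print(P);rel(P+[0,0,90],R);rel(P,R)
im=get_image("wrist");cv2.imwrite("pics/w15.png",im["color"])
E
```

```text
t 14.8 p [503.9 113.4 235. ] R [ 0.104  0.973  0.207  0.428 -0.232  0.873  0.898 -0.002 -0.44 ] j [-0.305  0.302 -0.415  0.999  1.109  1.41 ] F [-0.3  0.6 -0.3] M [-0.79  0.2  -0.04] o 85.5
[502.52883495 209.71771543 108.1855488 ]
shift [ 0.02   -0.059   0.2503] turn [-0.0273  0.1126  0.0093] rows>= 2.474329032521973 1.4612657762717787
shift [-0.1819 -0.0586  0.3494] turn [-0.0273  0.1126  0.0093] rows>= 3.820471821759848 1.4612657762717787
```

View pics/w15.png

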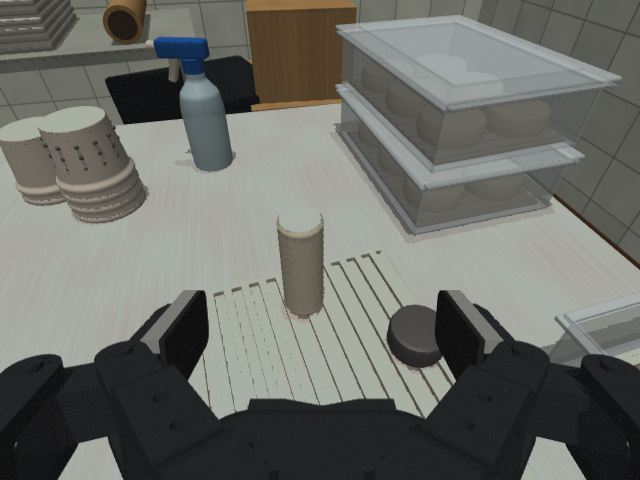

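Call:
servo_tool(moves=[-0.09,-0.03,0.17,-0.02,0.08,0.007,-1,-0.18,-0.058,0.33,-0.027,0.113,0.009,-1,-0.182,-0.058,0.349,-0.027,0.113,0.009,-1,-0.182,-0.058,0.349,-0.027,0.113,0.009,-1,-0.182,-0.058,0.349,-0.027,0.113,0.009,-1,-0.182,-0.058,0.349,-0.027,0.113,0.009,-1,-0.182,-0.058,0.349,-0.027,0.113,0.009,-1])

```text
clock: 15.43
position: [503.3, 209.9, 108.8]
tool_rot: [-0.362, 0.637, 0.481, 0.482]
contact_force: [1.7, -0.3, 0.1]
opening: 85.4
```

```bash
python3 - <<'E'
from place import *
st();s=sense()
im=get_image("wrist");cv2.imwrite("pics/w16.png",im["color"])
print(wproj(s,im,[(527.7,297.5,130),(527.7,297.5,10)]))
R=tool(74,16);P=np.array([527.7,297.5,82])-9*R.as_matrix()[:,2];print(P);rel(P,R)
E
```

```text
t 15.43 p [503.3 209.9 108.8] R [ 0.074  0.961  0.265  0.264 -0.276  0.924  0.962  0.001 -0.274] j [-0.135  0.499 -0.897 -0.293  1.259  2.058] F [ 1.7 -0.3  0.1] M [-0.9   0.25 -0.02] o 85.4
[[319.8544503  170.35845346]
 [320.18190103 331.23527315]]
[525.31536331 289.18378357  84.4807362 ]
shift [-0.0004  0.0006  0.2107] turn [ 0.0002 -0.0018  0.0025] rows>= 2.021235624347922 0.03858581435525378
```

View pics/w16.png

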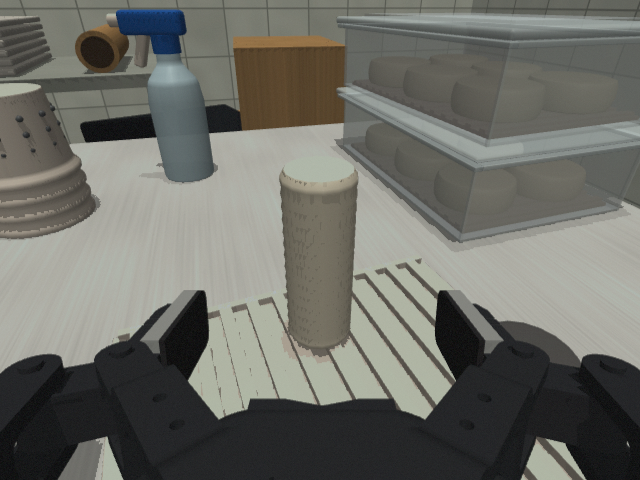

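Call:
servo_tool(moves=[0,0,0.07,0,0,0,-1,0,0,0.14,0,0,0,-1,0,0,0.19,0,0,0,-1,0,0.001,0.21,0,-0.002,0.002,-1,0,0.001,0.21,0,-0.002,0.002,-1])

```text
clock: 15.9
position: [525.4, 288.7, 85.1]
tool_rot: [-0.363, 0.638, 0.48, 0.479]
contact_force: [-0.2, -0.2, 0.3]
opening: 85.5
```

```bash
python3 - <<'E'
from place import *
st();s=sense()
im=get_image("wrist");cv2.imwrite("pics/w17.png",im["color"])
print(wproj(s,im,[(527.7,297.5,130)]))
R=tool(74,16);P=np.array([527.7,297.5,82])-9*R.as_matrix()[:,2];print(P);rel(P,R)
E
```

```text
t 15.9 p [525.4 288.7  85.1] R [ 0.08   0.962  0.262  0.265 -0.274  0.924  0.961 -0.004 -0.277] j [ 0.046  0.636 -0.98  -0.879  1.146  2.454] F [-0.2 -0.2  0.3] M [-0.86  0.25  0.02] o 85.5
[[319.49629865 196.73590519]]
[525.31536331 289.18378357  84.4807362 ]
shift [-0.0011 -0.0002  0.004 ] turn [-0.0016  0.0009 -0.0024] rows>= 0.04020025034875758 0.038032462286787326
```

View pics/w17.png

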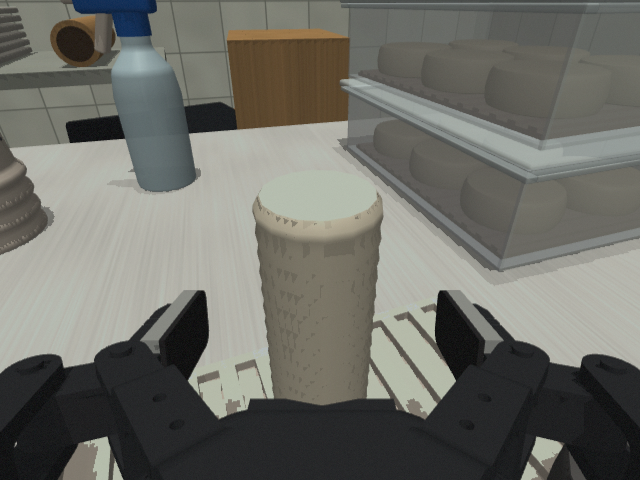

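Call:
servo_tool(moves=[0,0,0.003,0,0,0,0,0,0,0.003,0,0,0,0.2,0,0,0.003,0,0,0,1,0,0,0.003,0,0,0,1,0,0,0.003,0,0,0,1,0,0,0.003,0,0,0,1,0,0,0.003,0,0,0,1,0,0,0.003,0,0,0,1])

```text
clock: 16.62
position: [525.7, 287.4, 86.1]
tool_rot: [-0.363, 0.639, 0.479, 0.48]
contact_force: [-1.0, -2.8, 5.7]
opening: 41.5
```

```bash
python3 - <<'E'
from place import *
st();s=sense()
im=get_image("wrist");cv2.imwrite("pics/w18.png",im["color"])
R=Rq(s["tool_rot"]);wt=R.inv().apply([0,0,1.]);mt=R.inv().apply(np.array([527.7,297.5,70])-s["position"]);print(wt,mt);mt[1]=0
json.dump([list(wt),list(mt)],open("B.json","w"))
print(mt-9.35*np.array(wt))
rel(s["position"]+[0,0,150],R)
E
```

```text
t 16.62 p [525.7 287.4  86.1] R [ 0.079  0.961  0.265  0.264 -0.277  0.924  0.961 -0.003 -0.275] j [ 0.044  0.636 -0.983 -0.885  1.147  2.457] F [-1.  -2.8  5.7] M [ 0.16 -0.06  0.18] o 41.5
[ 0.96136039 -0.00314292 -0.27527498] [-12.62264799  -0.82104798  14.32818212]
[-21.61136766   0.0293863   16.90200322]
shift [ 0.3605 -0.0011 -0.1033] turn [-0.0001 -0.     -0.    ] rows>= 3.597354191692602 0.0010910458274556228
```

View pics/w18.png

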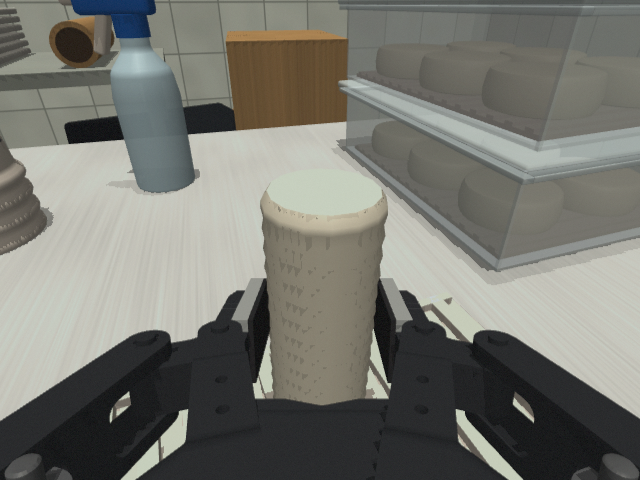

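Call:
servo_tool(moves=[0.02,0,-0.006,0,0,0,1,0.06,0,-0.017,0,0,0,1,0.12,0,-0.034,0,0,0,1,0.2,0,-0.057,0,0,0,1,0.28,0,-0.08,0,0,0,1,0.34,0,-0.097,0,0,0,1,0.36,0,-0.103,0,0,0,1,0.36,0,-0.103,0,0,0,1,0.36,0,-0.103,0,0,0,1])

```text
clock: 17.42
position: [526.0, 287.3, 235.1]
tool_rot: [-0.363, 0.639, 0.479, 0.48]
contact_force: [-0.1, 0.4, -2.5]
opening: 41.4
```

```bash
python3 - <<'E'
from place import *
st()
im=get_image("wrist");cv2.imwrite("pics/w19.png",im["color"])
wt,mt=json.load(open("B.json"))
Rp=placeR(wt,np.radians(3),-12);P=np.array((615.3,-296.6,29.3+150))-Rp.apply(mt);print(P)
rel(P,Rp)
E
```

```text
t 17.42 p [526.  287.3 235.1] R [ 0.081  0.961  0.266  0.265 -0.278  0.923  0.961 -0.004 -0.277] j [ 0.044  0.253 -0.844 -0.361  1.146  2.457] F [-0.1  0.4 -2.5] M [-1.29  0.36 -0.  ] o 41.4
[ 612.36926442 -280.65242315  189.38531737]
shift [-0.4655  0.603  -1.223 ] turn [-0.0189 -0.963  -0.2751] rows>= 13.820699416671912 12.591339183957267
```

View pics/w19.png

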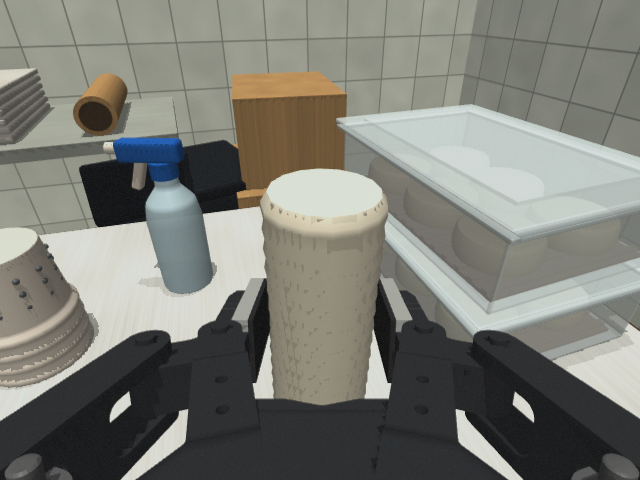

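Call:
servo_tool(moves=[-0.06,0.08,-0.17,-0.003,-0.14,-0.04,1,-0.15,0.21,-0.43,-0.006,-0.33,-0.095,1,-0.3,0.42,-0.85,-0.013,-0.67,-0.19,1,-0.3,0.42,-0.85,-0.013,-0.67,-0.19,1,-0.3,0.42,-0.85,-0.013,-0.67,-0.19,1,-0.3,0.42,-0.85,-0.013,-0.67,-0.19,1,-0.3,0.42,-0.85,-0.013,-0.67,-0.19,1,-0.3,0.42,-0.85,-0.013,-0.67,-0.19,1,-0.3,0.42,-0.85,-0.013,-0.67,-0.19,1,-0.3,0.42,-0.85,-0.013,-0.67,-0.19,1,-0.3,0.42,-0.85,-0.013,-0.67,-0.19,1,-0.3,0.42,-0.85,-0.013,-0.67,-0.19,1,-0.3,0.42,-0.85,-0.013,-0.67,-0.19,1])

```text
clock: 18.55
position: [588.7, -108.8, 210.5]
tool_rot: [0.004, 0.722, 0.676, 0.144]
contact_force: [0.3, -0.2, -2.2]
opening: 41.6
```

```bash
python3 - <<'E'
from place import *
st()
wt,mt=json.load(open("B.json"))
Rp=placeR(wt,np.radians(3),-12);P=np.array((615.3,-296.6,29.3+150))-Rp.apply(mt)
rel(P,Rp)
E
```

```text
t 18.55 p [ 588.7 -108.8  210.5] R [ 0.043  0.976  0.214  0.978 -0.085  0.189  0.203  0.201 -0.958] j [-0.301  0.269 -0.105  1.043  0.247  1.354] F [ 0.3 -0.2 -2.2] M [-0.19  0.32 -0.04] o 41.6
shift [-0.4284  0.0836 -0.0182] turn [-0.0072 -0.2919 -0.0851] rows>= 4.190044490996692 3.8229210380601697
```

Call:
servo_tool(moves=[-0.1,0.02,-0.004,-0.002,-0.07,-0.02,1,-0.25,0.05,-0.01,-0.004,-0.18,-0.05,1,-0.428,0.084,-0.018,-0.007,-0.292,-0.085,1,-0.428,0.084,-0.018,-0.007,-0.292,-0.085,1,-0.428,0.084,-0.018,-0.007,-0.292,-0.085,1,-0.428,0.084,-0.018,-0.007,-0.292,-0.085,1,-0.428,0.084,-0.018,-0.007,-0.292,-0.085,1])

```text
clock: 19.13
position: [611.3, -275.7, 189.0]
tool_rot: [0.169, 0.69, 0.704, -0.018]
contact_force: [-0.5, -0.4, -1.6]
opening: 41.6
```

```bash
python3 - <<'E'
from place import *
st();s=sense()
im=get_image("wrist");
th=np.radians(3);c=np.array([527.5,-226.6])
Rm=np.array([[np.cos(th),-np.sin(th)],[np.sin(th),np.cos(th)]])
i=im["color"].copy()
for bx,z in((24.5,16.5),(59.5,16.5),(84,5),(108.5,16.5)):
    q=wproj(s,im,[np.append(c+Rm@[bx,by],z) for by in(-4,-75,-145)])
    cv2.polylines(i,[q.astype(np.int32)],False,(0,0,255) if z==5 else (255,0,0),1)
cv2.imwrite("pics/w20.png",i)
wt,mt=json.load(open("B.json"))
Rp=placeR(wt,np.radians(3),-12)
for h in(60,30,12):
    P=np.array((615.3,-296.6,29.3+h))-Rp.apply(mt);rel(P,Rp)
E
```

```text
t 19.13 p [ 611.3 -275.7  189. ] R [ 0.008  0.977  0.212  0.965  0.048 -0.259 -0.263  0.207 -0.942] j [-0.35   0.311 -0.126  0.837 -0.171  1.175] F [-0.5 -0.4 -1.6] M [ 0.39  0.29 -0.01] o 41.6
shift [ 0.0473 -0.0457  0.2168] turn [ 0.     -0.0034  0.0003] rows>= 2.172897642309373 0.0432811017768903
shift [ 0.0671 -0.0613  0.2874] turn [ 0.     -0.0034  0.0003] rows>= 2.8914437352104465 0.0432811017768903
shift [ 0.079  -0.0706  0.3298] turn [ 0.     -0.0034  0.0003] rows>= 3.3227538566593955 0.0432811017768903
```

View pics/w20.png

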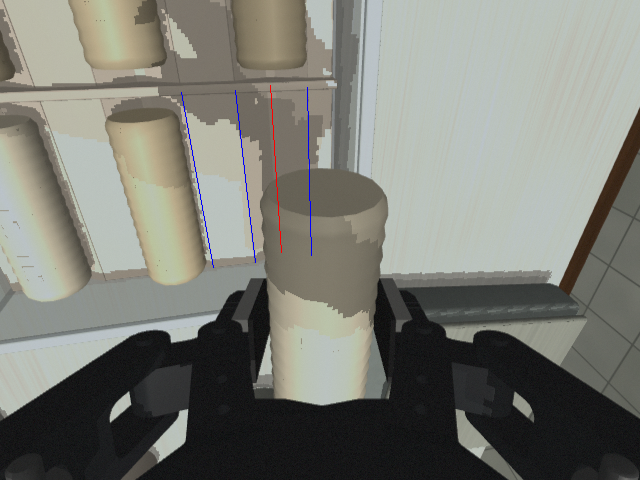

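Call:
servo_tool(moves=[0.02,-0.02,0.1,0,-0.001,0,1,0.047,-0.045,0.2,0,-0.003,0,1,0.067,-0.061,0.287,0,-0.003,0,1,0.079,-0.07,0.33,0,-0.003,0,1,0.079,-0.07,0.33,0,-0.003,0,1,0.079,-0.07,0.33,0,-0.003,0,1])

```text
clock: 19.68
position: [613.1, -281.0, 52.4]
tool_rot: [0.172, 0.689, 0.704, -0.02]
contact_force: [1.0, 0.1, -1.7]
opening: 41.4
```

```bash
python3 - <<'E'
from place import *
st()
i=get_image("side")["color"];cv2.imwrite("pics/side21.png",cv2.resize(i[280:440,240:440],None,fx=3.7,fy=3.7,interpolation=cv2.INTER_CUBIC))
i=get_image("scene")["color"];cv2.imwrite("pics/scene21.png",cv2.resize(i[100:260,160:360],None,fx=3.7,fy=3.7,interpolation=cv2.INTER_CUBIC))
wt,mt=json.load(open("B.json"))
Rp=placeR(wt,np.radians(3),-12)
for h in(6,4,2,0):
    P=np.array((615.3,-296.6,29.3+h))-Rp.apply(mt);rel(P,Rp)
E
```

```text
t 19.68 p [ 613.1 -281.    52.4] R [ 0.009  0.977  0.214  0.963  0.05  -0.265 -0.269  0.208 -0.94 ] j [-0.355  0.438 -0.325  0.505 -0.175  1.168] F [ 1.   0.1 -1.7] M [ 0.32  0.25 -0.02] o 41.4
shift [ 0.0097 -0.0112  0.0207] turn [0.0032 0.0019 0.0003] rows>= 0.2440998072140136 0.046998429192359886
shift [ 0.0111 -0.0122  0.0254] turn [0.0032 0.0019 0.0003] rows>= 0.29046923499755606 0.046998429192359886
shift [ 0.0124 -0.0133  0.0301] turn [0.0032 0.0019 0.0003] rows>= 0.3372842615897525 0.046998429192359886
shift [ 0.0138 -0.0144  0.0348] turn [0.0032 0.0019 0.0003] rows>= 0.3843821090921844 0.046998429192359886
```

View pics/side21.png

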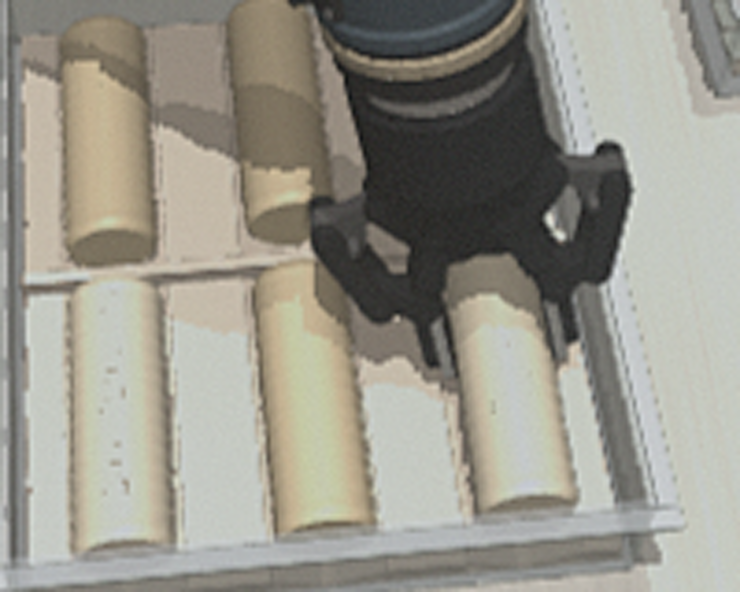

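View pics/scene21.png

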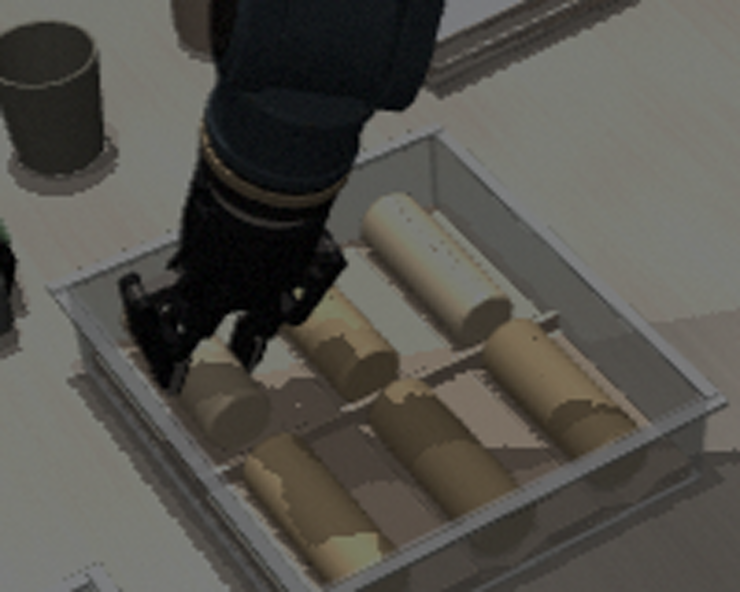

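Call:
servo_tool(moves=[0.005,-0.006,0.01,0.002,0.001,0,1,0.01,-0.0115,0.021,0.003,0.002,0,1,0.0105,-0.012,0.023,0.003,0.002,0,1,0.0105,-0.012,0.023,0.003,0.002,0,1])

```text
clock: 20.12
position: [611.6, -280.6, 44.0]
tool_rot: [0.171, 0.689, 0.704, -0.02]
contact_force: [-2.2, 2.4, 5.4]
opening: 41.2
```

```bash
python3 - <<'E'
from place import *
st()
wt,mt=json.load(open("B.json"))
Rp=placeR(wt,np.radians(3),-12)
for h in(3,2,1,0):
    P=np.array((615.3,-296.6,29.3+h))-Rp.apply(mt);rel(P,Rp)
E
```

```text
t 20.12 p [ 611.6 -280.6   44. ] R [ 0.009  0.977  0.213  0.963  0.049 -0.265 -0.269  0.208 -0.941] j [-0.355  0.447 -0.338  0.485 -0.175  1.169] F [-2.2  2.4  5.4] M [0.36 0.35 0.2 ] o 41.2
shift [0.001  0.0011 0.0041] turn [0.     0.     0.0004] rows>= 0.04240144950781329 0.005250550718439133
shift [0.0017 0.0006 0.0065] turn [0.     0.     0.0004] rows>= 0.0646919273987262 0.005250550718439133
shift [0.0024 0.0001 0.0089] turn [0.     0.     0.0004] rows>= 0.08787699943809837 0.005250550718439133
shift [ 0.003  -0.0004  0.0112] turn [0.     0.     0.0004] rows>= 0.11139949550787062 0.005250550718439133
```

```bash
python3 - <<'E'
from place import *
s=sense()
im=get_image("wrist");
th=np.radians(3);c=np.array([527.5,-226.6])
Rm=np.array([[np.cos(th),-np.sin(th)],[np.sin(th),np.cos(th)]])
i=im["color"].copy()
for bx,z in((24.5,16.5),(59.5,16.5),(84,5),(108.5,16.5)):
    q=wproj(s,im,[np.append(c+Rm@[bx,by],z) for by in(-4,-30)])
    cv2.polylines(i,[q.astype(np.int32)],False,(0,0,255) if z==5 else (255,0,0),1)
cv2.imwrite("pics/w22.png",i)
i=get_image("side")["color"];cv2.imwrite("pics/side22.png",cv2.resize(i[280:440,240:440],None,fx=3.7,fy=3.7,interpolation=cv2.INTER_CUBIC))
E
```

```text
(no output)
```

View pics/w22.png

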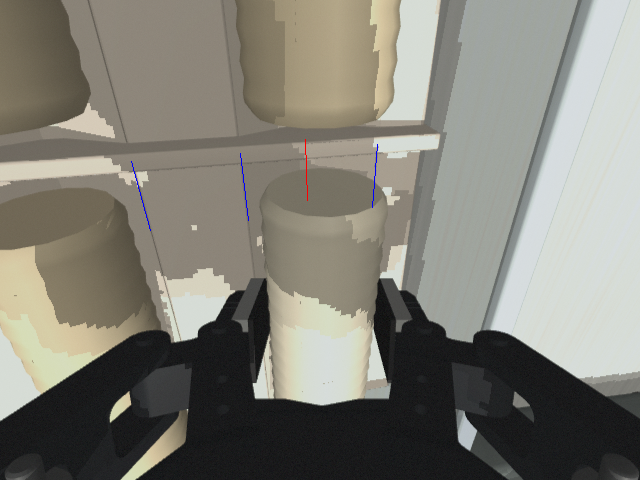

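View pics/side22.png

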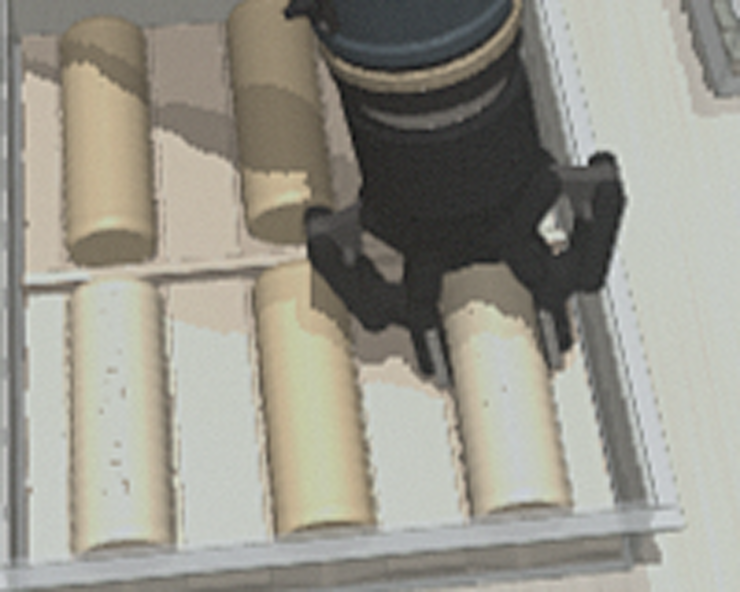

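```bash
python3 - <<'E'
from place import *
s=sense();im=get_image("wrist")
th=np.radians(3);c=np.array([527.5,-226.6])
Rm=np.array([[np.cos(th),-np.sin(th)],[np.sin(th),np.cos(th)]])
for dx in(-4,0,4):
  print(dx,wproj(s,im,[np.append(c+Rm@[84+dx,-14.5],33.9)]))
wt,mt=json.load(open("B.json"))
R=Rq(s["tool_rot"]);e=s["position"]+R.apply(np.array(mt)+60*np.array(wt));print("end est",e,wproj(s,im,[e]))
m=s["position"]+R.apply(np.array(mt));print("mid",m,"axis",R.apply(wt))
i=get_image("wrist")["color"];cv2.imwrite("pics/w23.png",cv2.resize(i[100:320,200:440],None,fx=2.7,fy=2.7,interpolation=cv2.INTER_CUBIC))
print(sense()["contact_force"])
E
```

```text
-4 [[309.6055869  197.92613081]]
0 [[321.5640244  196.80548124]]
4 [[333.38873066 195.69736389]]
end est [ 611.30758263 -236.67476826   33.84691436] [[319.04685505 196.82379133]]
mid [ 614.48011809 -296.5908343    33.85394402] axis [-5.28755910e-02  9.98601101e-01 -1.17161085e-04]
[-1.77380094  1.40699669  5.97269953]
```

View pics/w23.png

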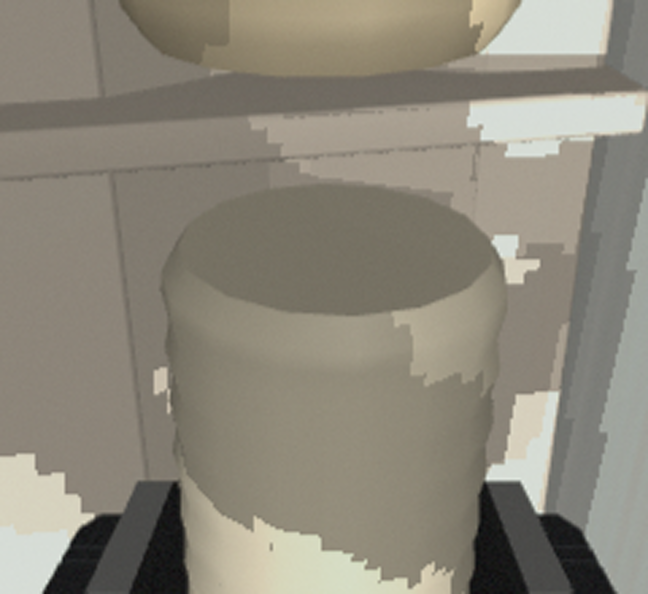

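Call:
servo_tool(moves=[0,-0.004,0.001,0,0,0,1,0,-0.0075,0.0016,0,0,0,1,0,-0.0075,0.0016,0,0,0,1])

```text
clock: 20.57
position: [610.9, -280.9, 43.8]
tool_rot: [0.173, 0.689, 0.704, -0.019]
contact_force: [3.3, 3.9, 6.3]
opening: 41.0
```

```bash
python3 - <<'E'
from place import *
st()
wt,mt=json.load(open("B.json"))
Rp=placeR(wt,np.radians(3),-12)
for h in(3,2,1,0):
    P=np.array((612.5,-296.6,29.3+h))-Rp.apply(mt);rel(P,Rp)
E
```

```text
t 20.57 p [ 610.9 -280.9   43.8] R [ 0.009  0.976  0.217  0.963  0.05  -0.264 -0.269  0.212 -0.94 ] j [-0.357  0.444 -0.344  0.477 -0.173  1.166] F [3.3 3.9 6.3] M [ 0.55 -0.83  0.68] o 41.0
shift [ 0.0014 -0.0039  0.0025] turn [0.0027 0.     0.0004] rows>= 0.04656796191282201 0.0345334008988302
shift [ 0.0021 -0.0044  0.0049] turn [0.0027 0.     0.0004] rows>= 0.06632539236322776 0.0345334008988302
shift [ 0.0028 -0.0049  0.0072] turn [0.0027 0.     0.0004] rows>= 0.08820260357291751 0.0345334008988302
shift [ 0.0034 -0.0055  0.0096] turn [0.0027 0.     0.0004] rows>= 0.11095269213241035 0.0345334008988302
```

```bash
python3 - <<'E'
from place import *
s=sense();im=get_image("wrist")
cv2.imwrite("pics/w24.png",im["color"])
for n in "AB":
    wt,mt=map(np.array,json.load(open(n+".json")))
    R=Rq(s["tool_rot"])
    for dz in(0,2,4,6):
        e=s["position"]+R.apply(mt+[0,0,dz]+60*wt);print(n,dz,wproj(s,im,[e]))
    for dx in (2,4):
        e=s["position"]+R.apply(mt+(60+dx)*wt);print(n,"along",dx,wproj(s,im,[e]))
def capfit(f):
    a=cv2.imread(f);g=cv2.cvtColor(a,cv2.COLOR_BGR2GRAY);return a
for f in("w8","w9","w12","w19","w22"):
    try:
        a=cv2.imread(f"pics/{'wrist9' if f=='w9' else f}.png");cv2.imwrite(f"pics/z_{f}.png",cv2.resize(a[140:300,230:410],None,fx=3,fy=3,interpolation=cv2.INTER_CUBIC))
    except Exception as ex:print(ex)
ims=[cv2.imread(f"pics/z_{f}.png") for f in("w12","w22")]
cv2.imwrite("pics/zz.png",np.hstack([cv2.resize(i,(400,355)) for i in ims]))
ims=[cv2.imread(f"pics/z_{f}.png") for f in("w8","w19")]
cv2.imwrite("pics/zy.png",np.hstack([cv2.resize(i,(400,355)) for i in ims]))
E
```

```text
A 0 [[318.92561342 188.72286436]]
A 2 [[318.96997867 187.79797195]]
A 4 [[319.01297611 186.90159471]]
A 6 [[319.05466803 186.03243396]]
A along 2 [[318.88661332 183.02204462]]
A along 4 [[318.84689946 177.21688981]]
B 0 [[319.04183464 196.82708841]]
B 2 [[319.08314331 195.80588856]]
B 4 [[319.12321488 194.81527149]]
B 6 [[319.16210409 193.85388362]]
B along 2 [[319.00788232 191.27741838]]
B along 4 [[318.97335906 185.63442542]]
```

View pics/zz.png

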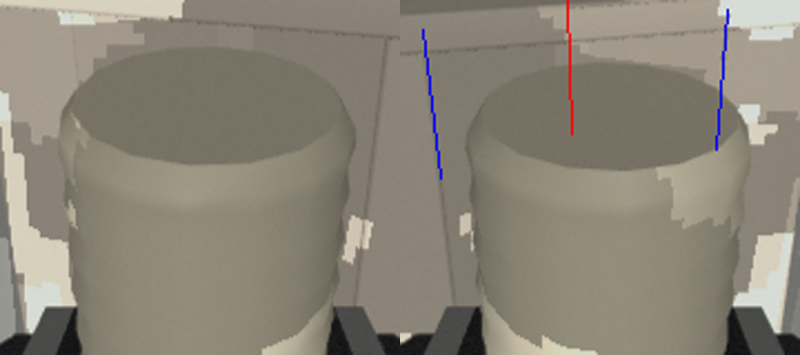

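View pics/zy.png

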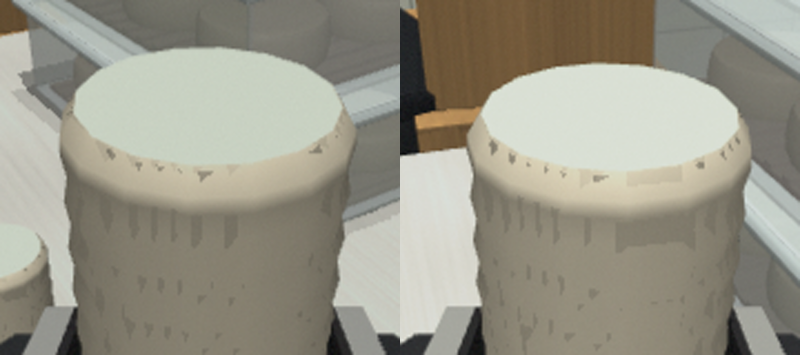

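View pics/w24.png

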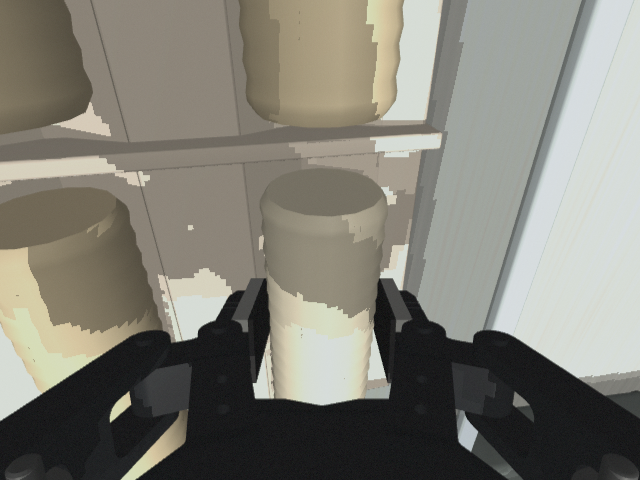

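```bash
python3 - <<'E'
from place import *
wt,mt=json.load(open("B.json"))
Rp=placeR(wt,np.radians(3),-16)
for h in(9,5,3):
    P=np.array((613.0,-297.5,29.3+h))-Rp.apply(mt);print(P);rel(P,Rp)
E
```

```text
[ 609.37180163 -281.58897562   48.2148134 ]
shift [-0.0047 -0.0013 -0.0107] turn [-0.0401  0.0001  0.0127] rows>= 0.1126027266644484 0.5290455149016748
[ 609.37180163 -281.58897562   44.2148134 ]
shift [-0.002  -0.0034 -0.0013] turn [-0.0401  0.0001  0.0127] rows>= 0.040062350673552564 0.5290455149016748
[ 609.37180163 -281.58897562   42.2148134 ]
shift [-0.0007 -0.0045  0.0034] turn [-0.0401  0.0001  0.0127] rows>= 0.05448628215432001 0.5290455149016748
```

Call:
servo_tool(moves=[-0.005,0.004,-0.013,0,0,0,1,-0.005,0.002,-0.013,-0.02,0,0.006,1,-0.005,-0.001,-0.012,-0.04,0,0.0125,1,-0.005,-0.001,-0.012,-0.04,0,0.0125,1])

```text
clock: 20.95
position: [605.3, -281.3, 46.1]
tool_rot: [0.192, 0.691, 0.697, 0.003]
contact_force: [1.5, 0.5, -0.5]
opening: 41.8
```

```bash
python3 - <<'E'
from place import *
st()
wt,mt=json.load(open("B.json"))
Rp=placeR(wt,np.radians(3),-16)
for h in(5,4,3,2):
    P=np.array((613.5,-297.5,29.3+h))-Rp.apply(mt);rel(P,Rp)
im=get_image("wrist");cv2.imwrite("pics/w25.png",im["color"])
i=get_image("scene")["color"];cv2.imwrite("pics/scene25.png",cv2.resize(i[110:270,170:330],None,fx=3.7,fy=3.7,interpolation=cv2.INTER_CUBIC))
E
```

```text
t 20.95 p [ 605.3 -281.3   46.1] R [ 0.028  0.962  0.272  0.964  0.045 -0.261 -0.263  0.27  -0.926] j [-0.373  0.413 -0.414  0.384 -0.144  1.163] F [ 1.5  0.5 -0.5] M [0.37 0.18 0.15] o 41.8
shift [0.001  0.0096 0.0076] turn [-0.0041 -0.0006 -0.0002] rows>= 0.11781146932207359 0.05235794876447953
shift [0.0016 0.0089 0.0099] turn [-0.0041 -0.0006 -0.0002] rows>= 0.12886767895311213 0.05235794876447953
shift [0.0023 0.0083 0.0122] turn [-0.0041 -0.0006 -0.0002] rows>= 0.14312363209191528 0.05235794876447953
shift [0.0029 0.0076 0.0145] turn [-0.0041 -0.0006 -0.0002] rows>= 0.15972485234641645 0.05235794876447953
```

View pics/scene25.png

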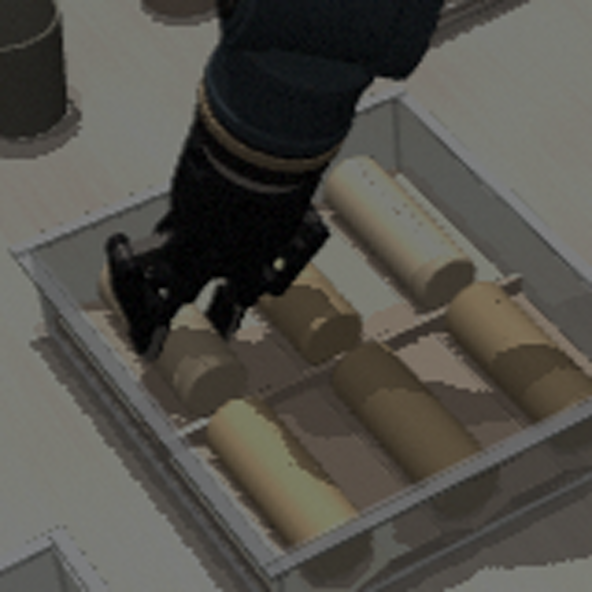

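View pics/w25.png

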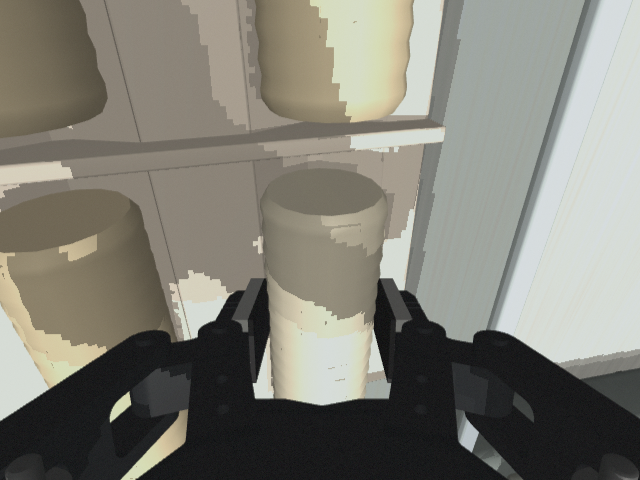

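Call:
servo_tool(moves=[0.001,0.008,0.003,-0.002,0,0,1,0.001,0.008,0.008,-0.004,0,0,1,0.001,0.008,0.008,-0.004,0,0,1])

```text
clock: 21.3
position: [611.3, -282.0, 43.9]
tool_rot: [0.194, 0.69, 0.697, 0.005]
contact_force: [0.7, -0.8, -1.2]
opening: 41.5
```

```bash
python3 - <<'E'
from place import *
st()
wt,mt=json.load(open("B.json"))
Rp=placeR(wt,np.radians(3),-16)
for h in(4,3,2):
    P=np.array((613.5,-297.5,29.3+h))-Rp.apply(mt);rel(P,Rp)
E
```

```text
t 21.3 p [ 611.3 -282.    43.9] R [ 0.028  0.96   0.278  0.964  0.048 -0.261 -0.264  0.276 -0.924] j [-0.371  0.422 -0.41   0.373 -0.143  1.163] F [ 0.7 -0.8 -1.2] M [0.3  0.24 0.05] o 41.5
shift [ 0.0014 -0.0039  0.0003] turn [ 0.0001 -0.0002  0.0003] rows>= 0.03935964763675617 0.0042295027417890855
shift [ 0.002  -0.0045  0.0026] turn [ 0.0001 -0.0002  0.0003] rows>= 0.053956097426115436 0.0042295027417890855
shift [ 0.0027 -0.0052  0.0049] turn [ 0.0001 -0.0002  0.0003] rows>= 0.07364440268144196 0.0042295027417890855
```

Call:
servo_tool(moves=[0.0007,-0.001,0.0023,0,0,0,1,0.001,-0.0015,0.0035,0,0,0,1,0.001,-0.0015,0.0035,0,0,0,1])

```text
clock: 21.55
position: [611.3, -282.1, 43.8]
tool_rot: [0.195, 0.69, 0.697, 0.006]
contact_force: [-3.3, 3.1, 9.7]
opening: 41.4
```

```bash
python3 - <<'E'
from place import *
st()
E
```

```text
t 21.55 p [ 611.3 -282.1   43.8] R [ 0.028  0.96   0.28   0.964  0.048 -0.261 -0.264  0.277 -0.924] j [-0.371  0.421 -0.412  0.37  -0.143  1.163] F [-3.3  3.1  9.7] M [0.29 0.34 0.08] o 41.4
```

```bash
python3 - <<'E'
from place import *
import pickle
s=sense();im=get_image("wrist");pickle.dump((s,im),open("w26.pkl","wb"))
cv2.imwrite("pics/w26.png",cv2.resize(im["color"][120:280,220:440],None,fx=3.6,fy=3.6,interpolation=cv2.INTER_CUBIC))
i=get_image("side")["color"];cv2.imwrite("pics/side26.png",cv2.resize(i[330:440,230:430],None,fx=4,fy=4,interpolation=cv2.INTER_CUBIC))
E
```

```text
(no output)
```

View pics/w26.png

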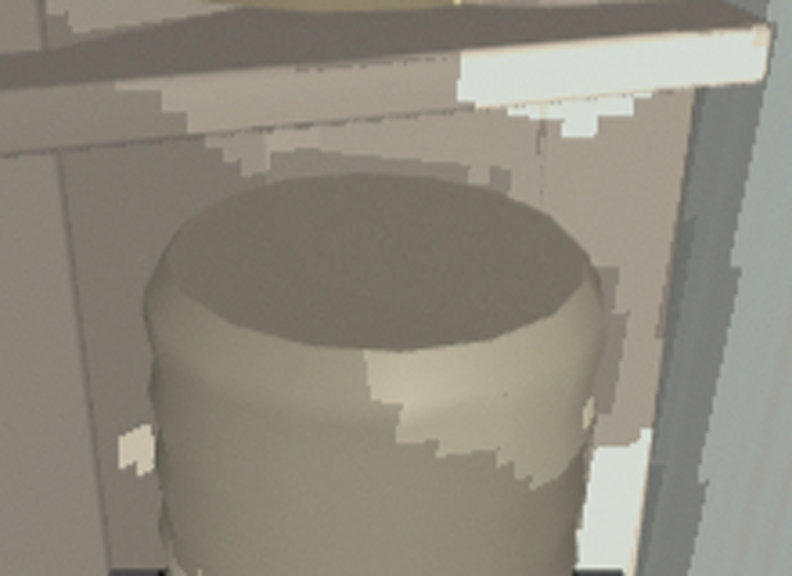

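View pics/side26.png

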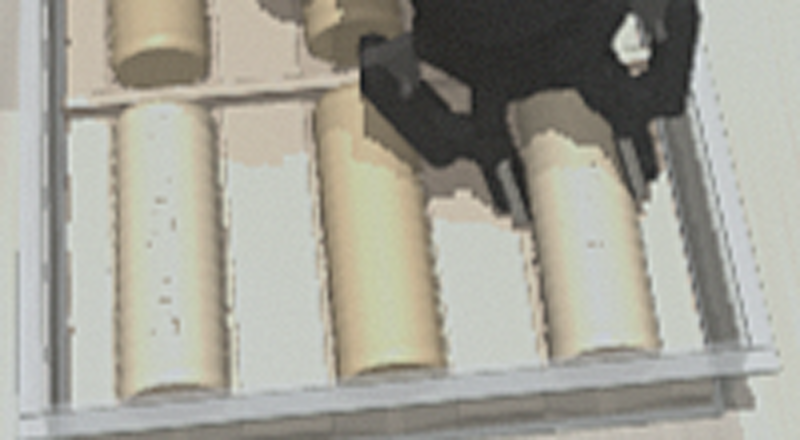

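```bash
python3 - <<'E'
from place import *
import pickle
s,im=pickle.load(open("w26.pkl","rb"));np.set_printoptions(precision=1,suppress=True)
a=wcast(s,im,(237.2,163),16.5);b=wcast(s,im,(370.3,156.1),16.5);c=wcast(s,im,(249.2,275.6),16.5)
print(a,b,c,"width",np.linalg.norm((b-a)[:2]),"mid",(a+b)/2)
th=np.radians(3);m=(a+b)/2
for z in(29,32,34):
    e=wcast(s,im,(323.9,190),z);print("cap centre at z",z,e,"well axis x there",m[0]-(e[1]-m[1])*np.tan(th))
# whole extents at cap: left/right edges
for z in (29,32,34): print(wcast(s,im,(260.3,203),z),wcast(s,im,(387.5,203),z))
E
```

```text
[ 587.4 -231.4   16.5] [ 636.3 -231.3   16.5] [ 589.2 -279.2   16.5] width 48.90751230541307 mid [ 611.8 -231.3   16.5]
cap centre at z 29 [ 614.9 -237.9   29. ] well axis x there 612.1873817254307
cap centre at z 32 [ 613.9 -236.5   32. ] well axis x there 612.1143289771042
cap centre at z 34 [ 613.3 -235.6   34. ] well axis x there 612.0656271448864
[ 593.1 -241.    29. ] [ 639.7 -245.    29. ]
[ 592.7 -239.5   32. ] [ 638.  -243.4   32. ]
[ 592.5 -238.5   34. ] [ 637.  -242.4   34. ]
```

```bash
python3 - <<'E'
from place import *
import pickle
s,im=pickle.load(open("w26.pkl","rb"));np.set_printoptions(precision=1,suppress=True)
sA=dict(s);
Rm=np.array([[-0.115,0.973,-0.199],[0.947,0.047,-0.318],[-0.3,-0.225,-0.927]])
q=Ro.from_matrix(Rm).as_quat();sA["tool_rot"]=[q[3],q[0],q[1],q[2]];sA["position"]=np.array([448.9,-292.7,41.1])
for z in(25,27,29,31,33):
    l,r=wcast(sA,im,(257.9,198),z),wcast(sA,im,(389.8,198),z);print(z,np.linalg.norm(r-l),(l+r)/2)
print()
for z in(27,29,31,33,35):
    l,r=wcast(s,im,(260.3,203),z),wcast(s,im,(387.5,203),z);print(z,np.linalg.norm(r-l),(l+r)/2)
E
```

```text
25 46.69178511733187 [ 443.7 -252.2   25. ]
27 45.86365995013799 [ 444.1 -251.1   27. ]
29 45.035534782944126 [ 444.5 -250.    29. ]
31 44.207409615750244 [ 444.9 -248.9   31. ]
33 43.37928444855637 [ 445.3 -247.8   33. ]

27 47.52075602273078 [ 617.1 -244.    27. ]
29 46.699594613766536 [ 616.4 -243.    29. ]
31 45.87843320480218 [ 615.7 -242.    31. ]
33 45.057271795837934 [ 615.1 -240.9   33. ]
35 44.23611038687368 [ 614.4 -239.9   35. ]
```

```bash
python3 - <<'E'
import cv2,numpy as np
a=cv2.imread("pics/w12.png");b=cv2.imread("pics/w13.png")
f=lambda i:cv2.resize(i[110:300,210:430],None,fx=1.8,fy=1.8,interpolation=cv2.INTER_CUBIC)
cv2.imwrite("pics/ab.png",np.hstack([f(a),f(b)]))
E
```

```text
(no output)
```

View pics/ab.png

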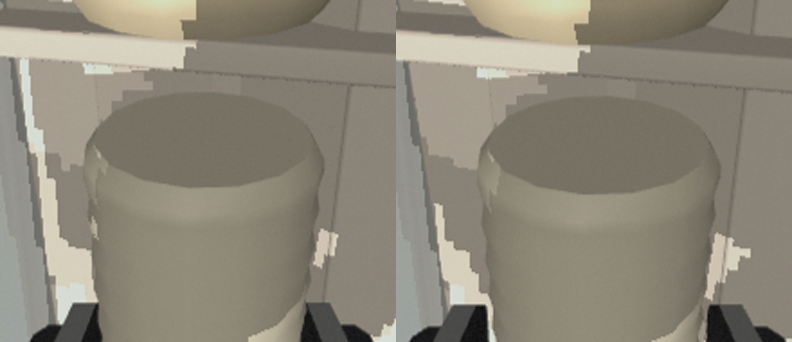

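```bash
python3 - <<'E'
from place import *
import pickle
s,im=pickle.load(open("w26.pkl","rb"));np.set_printoptions(precision=1,suppress=True)
sA=dict(s);R=np.array([[-0.115,0.973,-0.199],[0.947,0.047,-0.318],[-0.3,-0.225,-0.927]])
q=Ro.from_matrix(R).as_quat();sA["tool_rot"]=[q[3],q[0],q[1],q[2]];sA["position"]=np.array([448.9,-292.7,41.1])
a=wcast(sA,im,(263.9,152.5),16.5);b=wcast(sA,im,(403.9,157.2),16.5);c=wcast(sA,im,(210+337/1.8,110+210/1.8),16.5)
print(a,b,c,np.linalg.norm(b-a),(a+b)/2)
E
python3 - <<'E'
import cv2
a=cv2.imread("pics/w12.png");cv2.imwrite("pics/w12z.png",cv2.resize(a[125:225,200:440],None,fx=3.3,fy=3.3,interpolation=cv2.INTER_CUBIC))
E
```

```text
[ 420.3 -242.2   16.5] [ 469.  -237.1   16.5] [ 471.  -263.9   16.5] 48.93226021855692 [ 444.6 -239.7   16.5]
```

View pics/w12z.png

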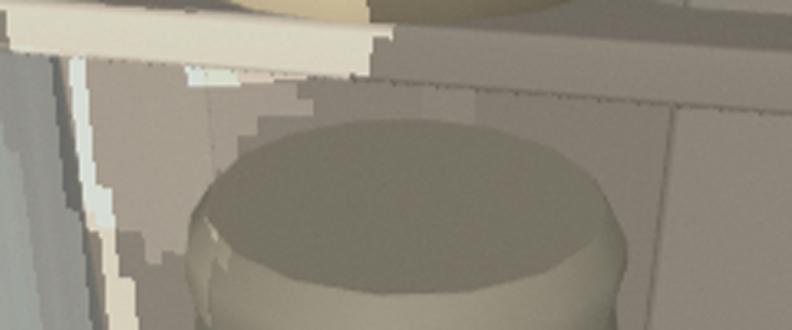

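```bash
python3 - <<'E'
from place import *
wt,mt=json.load(open("B.json"))
for th in(3,5.5):
  Rp=placeR(wt,np.radians(th),-14)
  for h in(8,5):
    P=np.array((614.0,-297.5,29.3+h))-Rp.apply(mt);print(th,h,P);rel(P,Rp)
E
```

```text
3 8 [ 610.71904698 -281.57077727   47.30616087]
shift [-0.0013  0.0011 -0.0089] turn [ 0.0224  0.0002 -0.006 ] rows>= 0.08688701739990314 0.2916678281017686
3 5 [ 610.71904698 -281.57077727   44.30616087]
shift [ 0.0007 -0.001  -0.002 ] turn [ 0.0224  0.0002 -0.006 ] rows>= 0.022217306212774866 0.2916678281017686
5.5 8 [ 610.02734679 -281.72905152   47.30616087]
shift [-0.0017 -0.0006 -0.0093] turn [ 0.015   0.0075 -0.0318] rows>= 0.09065885302800593 0.45161227856949004
5.5 5 [ 610.02734679 -281.72905152   44.30616087]
shift [ 0.0003 -0.0026 -0.0024] turn [ 0.015   0.0075 -0.0318] rows>= 0.034106927962741604 0.45161227856949004
```

Call:
servo_tool(moves=[-0.003,0.002,-0.013,0,0,0,1,-0.003,0,-0.013,0.008,0.004,-0.016,1,-0.003,0,-0.013,0.015,0.0075,-0.032,1,-0.003,0,-0.013,0.015,0.0075,-0.032,1])

```text
clock: 21.98
position: [609.2, -281.8, 47.4]
tool_rot: [0.181, 0.674, 0.716, -0.004]
contact_force: [-0.9, 0.1, -1.7]
opening: 41.1
```

```bash
python3 - <<'E'
from place import *
st()
wt,mt=json.load(open("B.json"))
Rp=placeR(wt,np.radians(5.5),-14)
for h in(5,4,3):
    P=np.array((614.0,-297.5,29.3+h))-Rp.apply(mt);rel(P,Rp)
E
```

```text
t 21.98 p [ 609.2 -281.8   47.4] R [-0.026  0.967  0.254  0.964  0.092 -0.25  -0.265  0.238 -0.934] j [-0.372  0.424 -0.378  0.43  -0.141  1.113] F [-0.9  0.1 -1.7] M [0.36 0.34 0.07] o 41.1
shift [0.0022 0.0002 0.0076] turn [-0.0019 -0.0011  0.0018] rows>= 0.07609170195822582 0.03527434594556483
shift [ 0.0029 -0.0004  0.01  ] turn [-0.0019 -0.0011  0.0018] rows>= 0.09943467613971602 0.03527434594556483
shift [ 0.0035 -0.001   0.0123] turn [-0.0019 -0.0011  0.0018] rows>= 0.12302325609657715 0.03527434594556483
```

Call:
servo_tool(moves=[0.0015,0,0.005,0,0,0,1,0.0022,0,0.0076,-0.001,-0.001,0.001,1,0.003,-0.0004,0.01,-0.001,-0.001,0.001,1,0.003,-0.0004,0.01,-0.001,-0.001,0.001,1])

```text
clock: 22.32
position: [610.0, -281.6, 43.7]
tool_rot: [0.183, 0.675, 0.714, -0.003]
contact_force: [-0.2, 1.4, 2.7]
opening: 41.4
```

```bash
python3 - <<'E'
from place import *
st()
wt,mt=json.load(open("B.json"))
Rp=placeR(wt,np.radians(5.5),-14)
for h in(4,3,2,1):
    P=np.array((614.0,-297.5,29.3+h))-Rp.apply(mt);rel(P,Rp)
E
```

```text
t 22.32 p [ 610.  -281.6   43.7] R [-0.021  0.966  0.257  0.964  0.088 -0.253 -0.267  0.243 -0.933] j [-0.371  0.428 -0.386  0.415 -0.143  1.118] F [-0.2  1.4  2.7] M [ 0.36  0.33 -0.26] o 41.4
shift [-0.0001 -0.0002  0.001 ] turn [ 0.0003  0.0006 -0.0011] rows>= 0.010038032884113911 0.016513875094020268
shift [ 0.0006 -0.0008  0.0034] turn [ 0.0003  0.0006 -0.0011] rows>= 0.033520849055728615 0.016513875094020268
shift [ 0.0012 -0.0014  0.0057] turn [ 0.0003  0.0006 -0.0011] rows>= 0.05741682286694705 0.016513875094020268
shift [ 0.0019 -0.002   0.008 ] turn [ 0.0003  0.0006 -0.0011] rows>= 0.08136273584593182 0.016513875094020268
```

```bash
python3 - <<'E'
from place import *
wt,mt=json.load(open("B.json"))
Rp=placeR(wt,np.radians(4),-5)
for h in(8,4):
    P=np.array((613.0,-297.0,29.3+h))-Rp.apply(mt);print(h,P);rel(P,Rp)
E
```

```text
8 [ 611.03304031 -281.01917558   47.56510427]
shift [-0.0013  0.005  -0.0087] turn [ 0.1009 -0.0025 -0.0129] rows>= 0.09711401913788897 1.278913130877283
4 [ 611.03304031 -281.01917558   43.56510427]
shift [0.0014 0.0026 0.0006] turn [ 0.1009 -0.0025 -0.0129] rows>= 0.028805887805543266 1.278913130877283
```

Call:
servo_tool(moves=[-0.002,0.003,-0.011,0,0,0,1,-0.002,0.004,-0.011,0.04,-0.001,-0.005,1,-0.002,0.005,-0.01,0.08,-0.002,-0.01,1,-0.0015,0.005,-0.009,0.101,-0.0025,-0.013,1,-0.0015,0.005,-0.009,0.101,-0.0025,-0.013,1])

```text
clock: 22.73
position: [612.1, -280.9, 47.3]
tool_rot: [0.13, 0.68, 0.719, -0.064]
contact_force: [0.5, 0.3, -1.5]
opening: 41.6
```

```bash
python3 - <<'E'
from place import *
st()
wt,mt=json.load(open("B.json"))
Rp=placeR(wt,np.radians(4),-5)
for h in(5,4,3,2,1):
    P=np.array((613.0,-297.0,29.3+h))-Rp.apply(mt);rel(P,Rp)
i=get_image("side")["color"];cv2.imwrite("pics/side27.png",cv2.resize(i[310:440,250:430],None,fx=4.4,fy=4.4,interpolation=cv2.INTER_CUBIC))
E
```

```text
t 22.73 p [ 612.1 -280.9   47.3] R [-0.042  0.994  0.1    0.961  0.067 -0.268 -0.274  0.085 -0.958] j [-0.335  0.497 -0.206  0.679 -0.222  1.159] F [ 0.5  0.3 -1.5] M [0.38 0.11 0.01] o 41.6
shift [ 0.0017 -0.0033  0.0065] turn [-0.0009 -0.0003  0.001 ] rows>= 0.07165146043281798 0.017316739642174034
shift [ 0.0023 -0.0035  0.0089] turn [-0.0009 -0.0003  0.001 ] rows>= 0.09439127994553977 0.017316739642174034
shift [ 0.003  -0.0037  0.0113] turn [-0.0009 -0.0003  0.001 ] rows>= 0.1176250597740205 0.017316739642174034
shift [ 0.0037 -0.0039  0.0137] turn [-0.0009 -0.0003  0.001 ] rows>= 0.14110901691036457 0.017316739642174034
shift [ 0.0044 -0.0041  0.0161] turn [-0.0009 -0.0003  0.001 ] rows>= 0.16473619404812137 0.017316739642174034
```

View pics/side27.png

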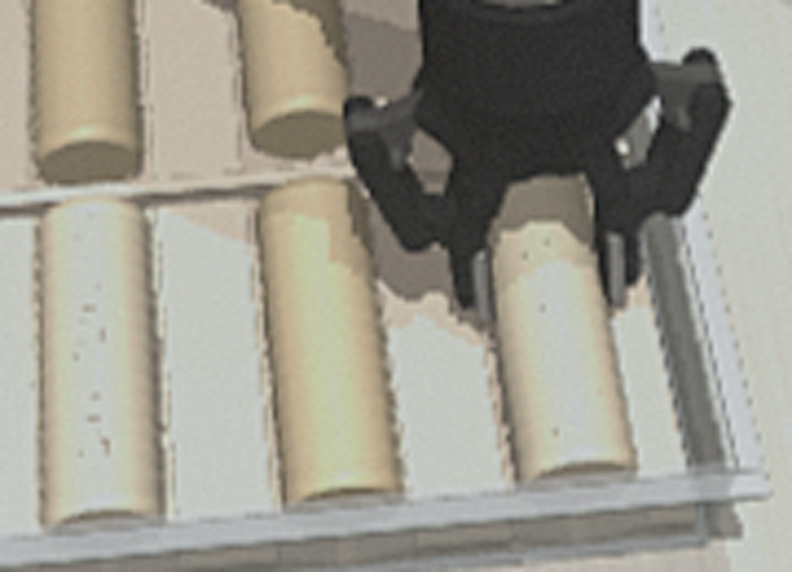

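Call:
servo_tool(moves=[0.0017,-0.0033,0.0065,0,0,0.001,1,0.0023,-0.0035,0.009,-0.001,0,0.001,1,0.003,-0.0037,0.0113,-0.001,0,0.001,1,0.003,-0.0037,0.0113,-0.001,0,0.001,1])

```text
clock: 23.12
position: [610.8, -281.3, 44.4]
tool_rot: [0.133, 0.681, 0.718, -0.061]
contact_force: [1.2, 2.5, 9.4]
opening: 42.0
```

```bash
python3 - <<'E'
from place import *
st()
wt,mt=json.load(open("B.json"))
Rp=placeR(wt,np.radians(4),-5)
for h in(3,2,1):
    P=np.array((613.0,-297.0,29.3+h))-Rp.apply(mt);rel(P,Rp)
E
```

```text
t 23.12 p [ 610.8 -281.3   44.4] R [-0.038  0.993  0.107  0.961  0.066 -0.269 -0.274  0.093 -0.957] j [-0.337  0.495 -0.221  0.659 -0.22   1.158] F [1.2 2.5 9.4] M [ 0.37 -0.25  0.05] o 42.0
shift [0.002  0.0002 0.0044] turn [ 0.0035  0.0004 -0.0011] rows>= 0.04603036134980888 0.04663887550947932
shift [ 0.0027 -0.      0.0068] turn [ 0.0035  0.0004 -0.0011] rows>= 0.06968587940579708 0.04663887550947932
shift [ 0.0034 -0.0002  0.0091] turn [ 0.0035  0.0004 -0.0011] rows>= 0.09350726399915509 0.04663887550947932
```

```bash
python3 - <<'E'
from place import *
import pickle
S=get_image("scene");D=get_image("side");W=get_image("wrist");s=sense()
pickle.dump((s,S,D,W),open("now.pkl","wb"))
cv2.imwrite("pics/side28.png",cv2.resize(D["color"][360:440,320:430],None,fx=7,fy=7,interpolation=cv2.INTER_CUBIC))
cv2.imwrite("pics/scene28.png",cv2.resize(S["color"][180:260,190:290],None,fx=7,fy=7,interpolation=cv2.INTER_CUBIC))
E
```

```text
(no output)
```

View pics/side28.png

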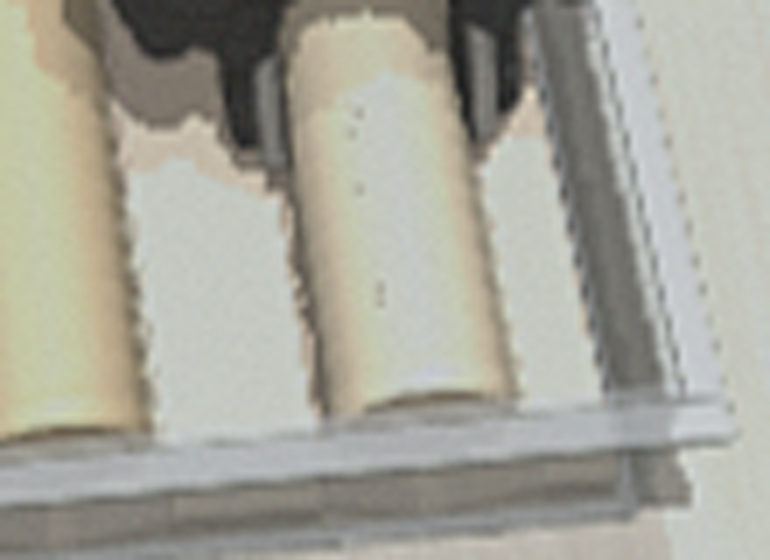

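View pics/scene28.png

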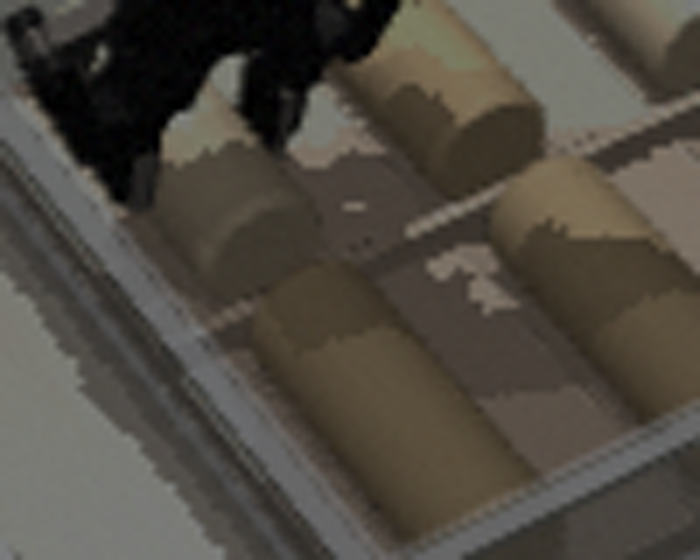

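```bash
python3 - <<'E'
from place import *
import pickle
np.set_printoptions(precision=1,suppress=True)
s,S,D,W=pickle.load(open("now.pkl","rb"))
f=lambda p:(190+p[0]/7,180+p[1]/7)
for n,p in(("B",(263,250)),("pmid",(495,150))):
    for z in(27,29.3,33): print(n,z,cast(S,f(p),z))
# front ends in side: widest points at end
g=lambda p:(320+p[0]/7,360+p[1]/7)
for n,p in(("Bfront top edge mid",(425,395)),("pmid front top",(70,430))):
    for z in(45,51.3,55): print(n,z,cast(D,g(p),z))
im=W;cv2.imwrite("pics/w28.png",cv2.resize(im["color"][110:330,200:440],None,fx=2.7,fy=2.7,interpolation=cv2.INTER_CUBIC))
E
```

```text
B 27 [ 607.4 -242.2   27. ]
B 29.3 [ 608.2 -240.    29.3]
B 33 [ 609.5 -236.6   33. ]
pmid 27 [ 524.  -243.6   27. ]
pmid 29.3 [ 525.  -241.5   29.3]
pmid 33 [ 526.6 -238.    33. ]
Bfront top edge mid 45 [ 614.3 -356.7   45. ]
Bfront top edge mid 51.3 [ 613.4 -359.2   51.3]
Bfront top edge mid 55 [ 612.8 -360.7   55. ]
pmid front top 45 [ 536.3 -361.2   45. ]
pmid front top 51.3 [ 536.  -363.7   51.3]
pmid front top 55 [ 535.8 -365.1   55. ]
```

View pics/w28.png

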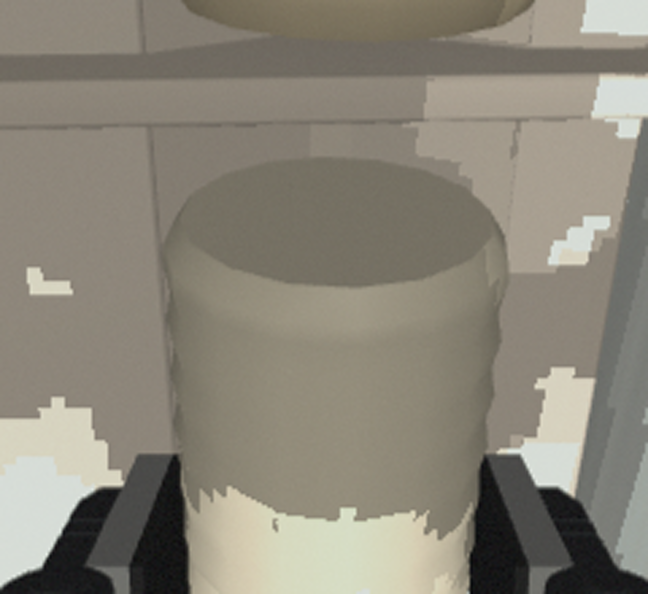

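Call:
servo_tool(moves=[0,0,-0.001,0,0,0,0.01,0,0,-0.001,0,0,0,-0.01,0,0,-0.001,0,0,0,-0.02,0,0,-0.001,0,0,0,-0.03,0,0,-0.001,0,0,0,-0.04])

```text
clock: 23.68
position: [610.6, -281.3, 43.6]
tool_rot: [0.132, 0.681, 0.718, -0.062]
contact_force: [5.4, 1.3, 3.2]
opening: 44.5
```

```bash
python3 - <<'E'
from place import *
st()
im=get_image("wrist");cv2.imwrite("pics/w29.png",cv2.resize(im["color"][110:330,200:440],None,fx=2.7,fy=2.7,interpolation=cv2.INTER_CUBIC))
E
```

```text
t 23.68 p [ 610.6 -281.3   43.6] R [-0.039  0.994  0.105  0.961  0.066 -0.269 -0.274  0.091 -0.957] j [-0.337  0.496 -0.219  0.661 -0.221  1.158] F [5.4 1.3 3.2] M [ 0.13 -1.11  0.22] o 44.5
```

View pics/w29.png

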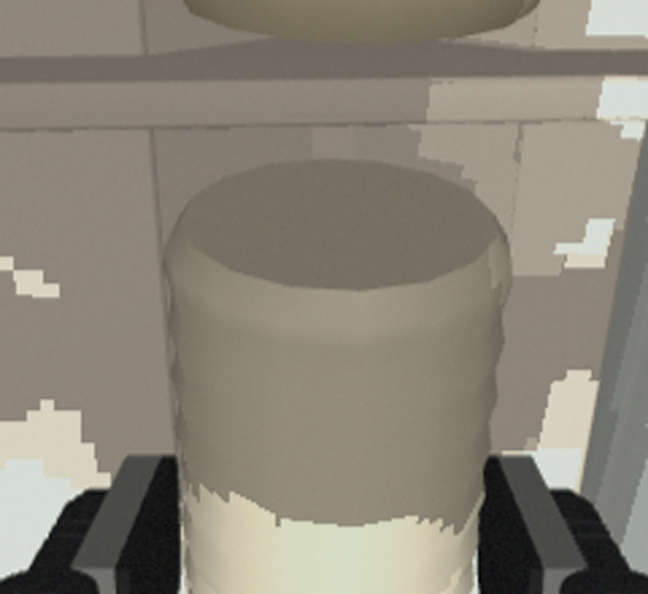

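Call:
servo_tool(moves=[0,0.003,0,0,0,0,-0.04,0,0.006,0,0,0,0,-0.04,0,0.006,0,0,0,0,-0.04])

```text
clock: 23.98
position: [611.4, -280.9, 42.6]
tool_rot: [0.13, 0.681, 0.718, -0.063]
contact_force: [2.1, -0.9, 0.3]
opening: 44.3
```

```bash
python3 - <<'E'
from place import *
st()
im=get_image("wrist");cv2.imwrite("pics/w30.png",cv2.resize(im["color"][110:330,200:440],None,fx=2.7,fy=2.7,interpolation=cv2.INTER_CUBIC))
E
```

```text
t 23.98 p [ 611.4 -280.9   42.6] R [-0.039  0.994  0.101  0.961  0.065 -0.268 -0.273  0.087 -0.958] j [-0.336  0.5   -0.214  0.666 -0.222  1.16 ] F [ 2.1 -0.9  0.3] M [ 0.03 -0.32  0.05] o 44.3
```

View pics/w30.png

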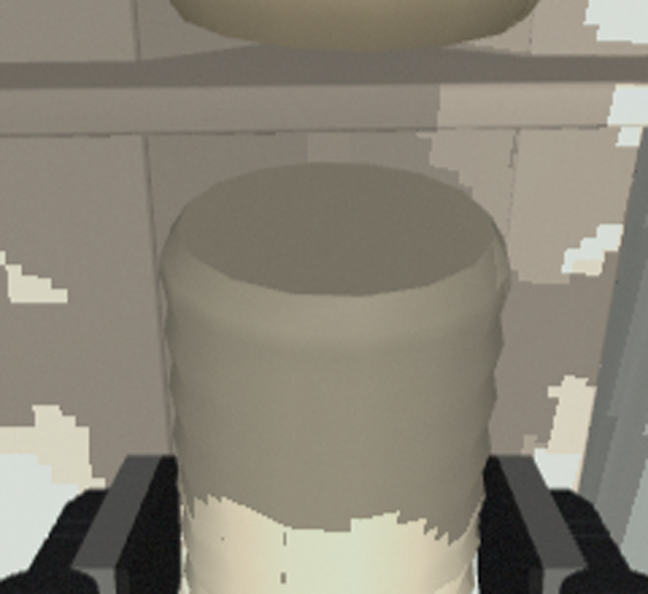

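Call:
servo_tool(moves=[0,0.003,0,0,0,0,-0.05,0,0.003,0,0,0,0,-0.07,0,0.003,0,0,0,0,-0.1,0,0.003,0,0,0,0,-0.13,0,0.003,0,0,0,0,-0.13])

```text
clock: 24.45
position: [612.9, -280.7, 43.0]
tool_rot: [0.131, 0.681, 0.718, -0.063]
contact_force: [-0.2, 1.2, 0.4]
opening: 47.9
```

```bash
python3 - <<'E'
from place import *
st()
im=get_image("wrist");cv2.imwrite("pics/w31.png",cv2.resize(im["color"][110:330,200:440],None,fx=2.7,fy=2.7,interpolation=cv2.INTER_CUBIC))
E
```

```text
t 24.45 p [ 612.9 -280.7   43. ] R [-0.04   0.994  0.102  0.961  0.066 -0.268 -0.273  0.087 -0.958] j [-0.335  0.502 -0.211  0.668 -0.221  1.161] F [-0.2  1.2  0.4] M [0.22 0.1  0.01] o 47.9
```

View pics/w31.png

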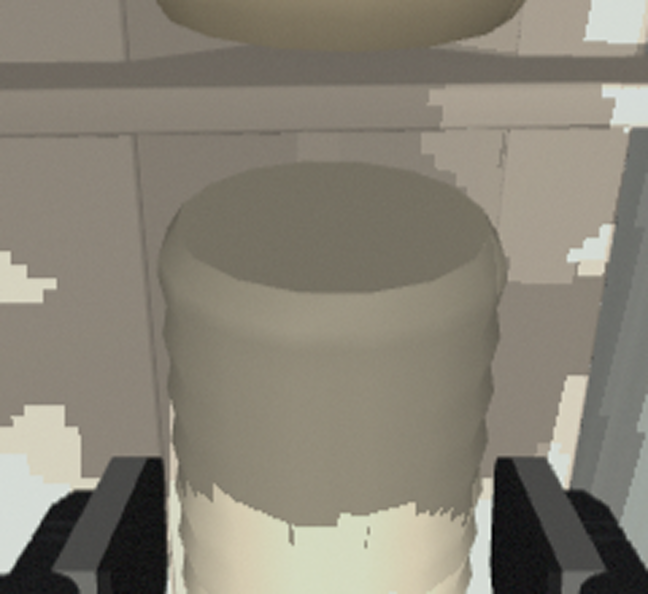

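Call:
servo_tool(moves=[0,0,-0.005,0,0,0,-0.16,0,0,-0.01,0,0,0,-0.16,0,0,-0.02,0,0,0,-0.16,0,0,-0.035,0,0,0,-0.16])

```text
clock: 24.83
position: [611.5, -276.9, 56.7]
tool_rot: [0.131, 0.681, 0.718, -0.063]
contact_force: [-0.4, 0.2, -0.4]
opening: 49.6
```

```bash
python3 - <<'E'
from place import *
st()
im=get_image("wrist");cv2.imwrite("pics/w32.png",im["color"])
E
```

```text
t 24.83 p [ 611.5 -276.9   56.7] R [-0.04   0.994  0.102  0.961  0.066 -0.268 -0.273  0.087 -0.958] j [-0.33   0.484 -0.201  0.697 -0.222  1.166] F [-0.4  0.2 -0.4] M [0.28 0.13 0.04] o 49.6
```

View pics/w32.png

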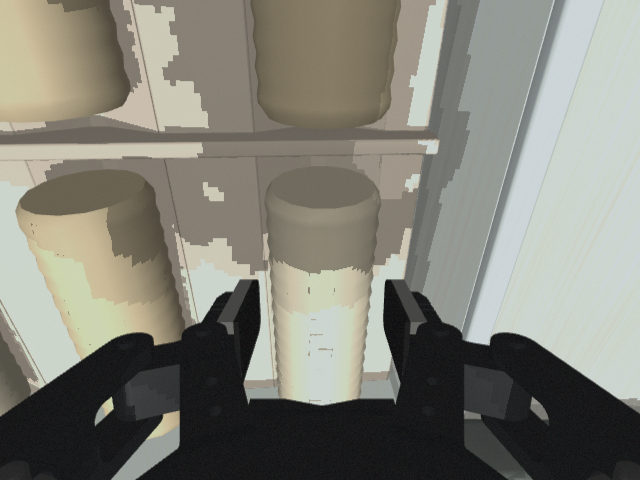

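Log B stays in the cradle, clear of both pads, so I'm retreating.

Call:
servo_tool(moves=[0,0,-0.06,0,0,0,-0.16,0,0,-0.15,0,0,0,-0.16,0,0,-0.25,0,0,0,-0.16,0,0,-0.35,0,0,0,-0.3,0,0,-0.45,0,0,0,-0.6,0,0,-0.5,0,0,0,-0.6,0,0,-0.5,0,0,0,-0.6])

```text
clock: 25.47
position: [593.1, -222.9, 254.8]
tool_rot: [0.135, 0.68, 0.718, -0.06]
contact_force: [0.9, -0.5, 0.0]
opening: 68.2
```

```bash
python3 - <<'E'
from place import *
import pickle
st();s=sense()
W=get_image("wrist");cv2.imwrite("pics/w33.png",W["color"])
D=get_image("side");cv2.imwrite("pics/side33.png",cv2.resize(D["color"][250:450,225:435],None,fx=3,fy=3,interpolation=cv2.INTER_CUBIC))
S=get_image("scene");cv2.imwrite("pics/scene33.png",cv2.resize(S["color"][110:280,160:360],None,fx=3.5,fy=3.5,interpolation=cv2.INTER_CUBIC))
pickle.dump((s,S,D,W),open("fin.pkl","wb"))
E
```

```text
t 25.47 p [ 593.1 -222.9  254.8] R [-0.038  0.993  0.111  0.96   0.067 -0.27  -0.276  0.097 -0.956] j [-0.252  0.291  0.038  1.137 -0.236  1.243] F [ 0.9 -0.5  0. ] M [ 0.23  0.12 -0.01] o 68.2
```

View pics/w33.png

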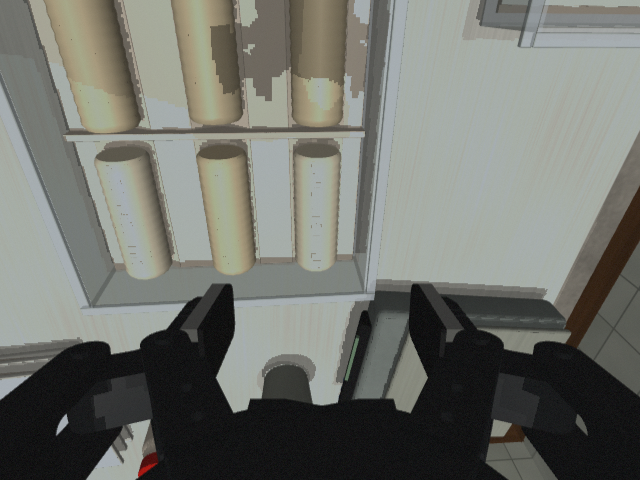

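View pics/side33.png

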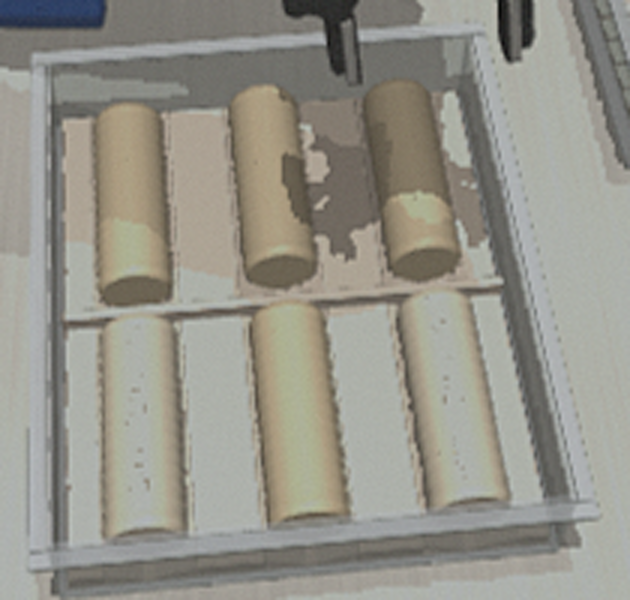

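View pics/scene33.png

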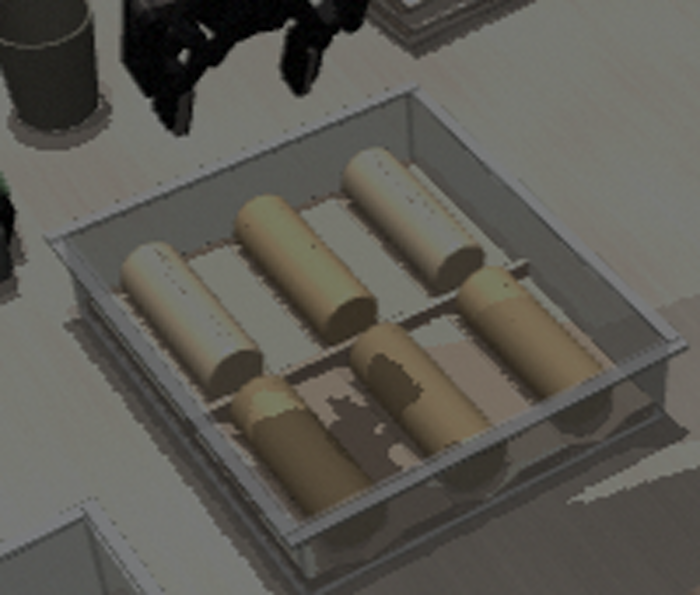

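Both logs lie flat in their cradles, and the packed cheeses match the first side picture. One last comparison, then I'll hand in.

```bash
python3 - <<'E'
from place import *
import pickle
s,S,D,W=pickle.load(open("fin.pkl","rb"))
a=cv2.imread("pics/side0.png")
def comps(i,roi,lo,hi):
    x0,y0,x1,y1=roi;m=cv2.inRange(cv2.cvtColor(i[y0:y1,x0:x1],cv2.COLOR_BGR2HSV),lo,hi)
    n,l,st_,ce=cv2.connectedComponentsWithStats(m);return [(np.round(ce[k]+[x0,y0],1).tolist(),int(st_[k,4])) for k in range(1,n) if st_[k,4]>150]
for i in(a,D["color"]):
    print("packed",comps(i,(235,260,420,440),(10,70,60),(30,255,255)))
    print("ash",comps(i,(335,150,375,195),(0,0,0),(180,255,75)))
D2=get_image("side")["color"]
print("diff last",np.abs(D2[300:440,235:420].astype(int)-D["color"][300:440,235:420]).mean())
from workcell import hand_in
print(hand_in())
E
```

```text
packed []
ash [([352.5, 173.5], 336)]
packed []
ash [([354.1, 176.8], 1251)]
diff last 1.9071428571428573
the job is handed in; nothing more can be done
None
```

I picked both white logs up from the side, turned them level and laid them in the two empty outer cradles at the box's -y end. I released each log gently while it rested in the cradle. The job took about 25 s, and I handed it in with the gripper clear of everything.

- **Final pictures:** the side, scene and wrist views show both logs lying flat in their cradles. By eye, the four packed logs are where they were at the start.
- **Forces:** the readings I took stayed below about 15 N.
- **Second log:** it met resistance about 2 to 4 mm above where I expected it to rest. I retried with other tilts, shifts and headings, and only later nudged it sideways while loosening the grip. It may have settled the last couple of millimetres on its own. I did not measure its final height, only saw it lying flat.
- **Checks that did not work:**
  - The colour mask meant to compare the packed logs before and after found nothing, so that rests on what I saw in the pictures.
  - The ash round's mask covered about four times as much area in the last picture, probably because of the arm's shadow. That comparison therefore says little, but I did not work near the ash round and noticed no contact with it.

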